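# Lock the height stop of a laboratory shaker

### The job

Lock the setting of the stop screw on the blue shaker: slip the red-handled spanner onto the steel set nut from the stop-pin side, with its handle lying just beside the pin so that the pin keeps it from swinging clockwise, and let go of it. Then turn the black T-grip lock nut clockwise until you feel it meet the set nut and then tighten it about another 30 degrees against the rising resistance, the set nut staying at its setting and the spanner staying on it. Finally take the spanner off, lay it back flat on the black mat, and leave the bottle, the carton and the jar where they are.

Things in the scene. Friction and masses are not known exactly. Their poses are not given: they have to be found in the camera images.
- shaker: Blue box of an orbital shaker, fixed to the bench, 260 (x) x 320 (y) x 80 mm high, its platform removed; origin under its centre, x away from the robot at yaw 0. Its flat top (the deck) is at z = 80 mm. The stop screw stands upright on the deck at (-40, +100) mm of this frame.
- set_nut_mid (a point): Steel hexagonal set nut on the stop screw, 30 mm across flats, 35 mm across corners, 12 mm high, underside 1 mm above the deck; this point is on its axis, 7 mm above the deck. Two opposite flats face its +x and -x, corners point to +y and -y. The spanner is pushed on along +y of this frame, its handle then pointing to -y.
- set_nut (a joint): Turn of the set nut, rad, clockwise from above positive; 0 is its setting, it starts at -0.08 to 0 and must stay within 0.35 of 0. It turns stiffly (0.12 N m) and the lock nut drags it once they have met, unless the spanner holds it. The jaw has 0.09 rad of play on the nut and the handle some mm of gap to the pin: taking these up is allowed.
- stop_pin (a point): Top centre of the upright steel stop pin on the deck, 10 mm diameter, 30 mm tall, 170 mm from the stop screw along the shaker's -y and 16 mm to its -x. The 16 mm wide handle lies on its +x side, with 3 mm of gap when the set nut is at 0.
- t_grip (a point): Lock nut just above the set nut, with a black T-grip bar: 44 mm long along its x, 12 mm thick along y, 29 to 57 mm above the deck; this point is on the axis, 45 mm above the deck. Under the bar is a brass hexagon, 30 mm wide, 16 to 24 mm above the deck. It meets the set nut after 1.2 to 2.2 rad clockwise at 0.05 N m; then tightening takes 0.25 N m, rising. It does not sink noticeably.
- lock_turn (a joint): How far the lock nut has been turned clockwise after meeting the set nut, rad: 0 until they meet, then it grows against 0.25 N m rising by 0.5 N m per rad (0.5 N m at 0.5 rad). It stays when let go, but springs back to about 0.5 if left above that. Well tightened is 0.25 or more; about 0.5 is meant. It stops dead at 1.2.
- spanner_grip (a point): Red handle of the loose open-ended spanner (0.22 kg): 136 mm long, 16 mm wide, 18 mm high, square; this point is half-way up (9 mm above its underside), near the centre of mass, 85 mm behind the jaw's centre along the spanner's -x. z is up. The handle runs from 30 mm ahead of this point to 106 mm behind it.
- spanner_jaw (a point): Centre of the spanner's steel jaw, 4 mm above its underside; jaw 8 mm thick, 56 mm wide. +x points out of the open mouth; the handle lies 55 to 191 mm behind (-x). The gap is 31.4 mm between parallel sides, flared at the mouth, which ends 22 mm ahead of this point; the jaw's back is 18.5 mm behind it, so a nut fully home is centred about 1 mm from this point.
- mat: Black rubber mat on the bench, fixed, 200 (x) x 250 (y) x 4 mm; origin under its centre. The spanner starts on it, roughly along its y with the mouth to +y, and is to end lying wholly on it, or nearly (jaw centre and grip point over the mat).
- bottle: White bottle standing on the bench, 56 mm diameter, 130 mm high; origin under its centre. Leave alone.
- carton: Yellow and green carton on the bench, 60 x 90 x 75 mm high; origin under its centre. Leave alone.
- jar: Small white jar with red lid on the shaker's deck, 38 mm diameter, 50 mm high; origin under its centre. Leave alone.

How it is judged:
By the outcome, as a careful person would: the job done as asked, in the order asked, and still so for the second after the job is handed in, with the robot touching nothing.
It also fails if it takes over 72 s, if anything falls off the work surface, if the arm or the gripper's body presses on something with over 40 N, if the wrist force passes 120 N, or if a joint passes its speed limit or range.

### The arm

A 6-joint arm with a two-finger parallel gripper is mounted at the origin on the work surface. World frame = base frame: x ahead of the robot, y to its left, z up, the work surface at z = 0. Lengths are in m, angles in rad, forces in N, time in s.
With the tool pointing down it reaches from about 0.25 to 0.725 m from the base axis. Payload 4 kg.
Tool frame: the origin (TCP) lies between the finger pads; the fingertips stand 11 mm ahead of it and the grasp point (between the pads) lies 8 mm behind it (bot.tip_extent is the distance from the TCP to the fingertips, in m); z points along the fingers, y is the line along which they close (so a half turn about z gives the same grasp; the last joint's range is limited). The gripper opens to 85 mm and grips with 20 to 120 N. Pads are 22 mm wide; open, the fingers measure 114 mm over their backs; the gripper's body (76 mm by 85 mm) begins 54 mm behind the grasp point. The pads swing forward as they close: fully open they stand 13 mm farther back than shut.
Start: joints at [-1.265, 0.241, 0.005, 1.335, 0, 1.571], TCP at [0.151, -0.477, 0.217] pointing down, gripper open.
Joint ranges: [-2.72, 2.72], [-1.05, 1.87], [-1.09, 1.28], [-1.99, 2.15], [-1.42, 1.44], [-3.14, 3.14]. Speed limits (rad/s): [2.79, 2.79, 3.14, 3.14, 3.14, 3.14].

### API

Orientations are given as a unit quaternion [x, y, z, w].
In Python, from workcell import bot gives the robot as it stands. The module is installed in compiled form; this text tells all that it offers.
- The arm moves only by the tool drive_tool, never from a script. Its argument "rows" is a list of rows, each an object of numbers: "dx", "dy", "dz": the shift along the tool's x, y, z in units of 50 mm (1.0 is 50 mm); "wx", "wy", "wz": the turn, a rotation vector about the tool's x, y, z in units of 5 degrees (1.0 is 5 degrees); "hand": the finger opening in mm, from 0 to 85.4. A call has 1 to 20 rows; each row is the pose to reach, as a shift and turn from the pose commanded when the call began, along the tool's axes at that moment; what a row does not reach only later rows make up. A row lasts 1/10 s, in which the tool goes at most 50 mm and 8.59 degrees, less where a joint would pass 70% of its speed; a pose out of reach is approached as far as the arm can. A call with a gripper value outside its range is refused whole. The fingers move at their own pace and stop on an object; the grip force is fixed at half the most. Time passes only in rows, so rows that repeat a pose let the fingers close. It gives the time, the measured TCP pose, the force, the opening and the grip force at its end, in the units of the state.
- bot.get_obs(): the state, without advancing time (a new reading comes with each control period).
- bot.camera(name): name is "scene" or "side" or "wrist"; returns the picture (384x512x3 uint8, red, green, blue); there is no depth.
- bot.get_calibration(name): a dict with "vfov" (degrees; the focal length in pixels is half the picture's height over the tangent of half this angle, whatever the lens; pixels are square), "cx", "cy" (the principal point, pixels), "origin" and "rotation" of the camera in the world; the wrist camera has in their place "mount" (4x4, takes a point from camera to tool coordinates, whose origin is the TCP and whose axes are the flange's). Camera axes: x right, y up, looking along -z (the intrinsics and any distortion apply to the point x, -y, -z); pixel columns grow to the right and rows downward; lengths in m; the calibration is good to about 2 mm. A picture is of the moment at which its call begins: read the wrist's pose just before it. get_calibration takes no time and is no camera call.
- bot.job_done(): hands the job in; it is judged then, once.
Trained networks look in the newest picture that a camera, given by its name, has taken for a name from the list of things; names that differ only in an ending like _2 or _b are one class to them, and where a whole thing is asked for, a point or a joint stands for the part that bears it (a point fixed in the world has none). Each returns a list of dicts, best first, with "score" (0 to 1); they miss things now and then, are a little off and sometimes report something else, mostly with a low value. They report only what shows in the picture. A call takes as long as a camera call.
- bot.look_for(camera, thing): "extent" ([centre column, centre row, width, height] in pixels, round what is visible of it).
- bot.outline_of(camera, thing): "region" (384x512 bool, what is visible of it) and "extent" ([centre column, centre row, width, height] in pixels, round what is visible of it).
The state is a dict: "clock": time; "joint_pos": joint angles; "joint_vel": joint speeds; "tau": joint torques, N m; "eef_pos": TCP position; "tool_rot": TCP orientation; "ft_force": force on the tool from outside, world axes, zero at the start; "ft_torque": the same for the moment, N m; "grip_width": finger opening in m; "grasp_force": force on a finger pad.
Only numpy, scipy, OpenCV 4.12 (cv2) and the standard library are available. Lean on these libraries where they do the work, as an engineer would, in place of code of your own. Each camera call takes 0.05 s, during which the arm holds its last target. There are 200 camera calls.

## Working session

There is one attempt and no reset: what is moved stays moved. The work goes in short steps, Python scripts to look and compute and a tool call to move; the robot and the scene stay as the last step left them, time stands still between calls to the robot, and variables do not carry over. Pictures are saved under pics/ and viewed, at most 10 in all, crops included, and the job is handed in when it is done.

Besides the shell and the picture viewer there is one more tool, called after ">>>" in YAML: its name, and indented under it one key for each argument. drive_tool: Moves the arm, as the interface text tells. Its arguments: {"type":"object","properties":{"rows":{"type":"array","items":{"type":"object","properties":{"dx":{"type":"number"},"dy":{"type":"number"},"dz":{"type":"number"},"wx":{"type":"number"},"wy":{"type":"number"},"wz":{"type":"number"},"hand":{"type":"number"}}}}},"required":["rows"]}

```bash
mkdir -p pics; ls
cat > h.py <<'E'
from workcell import bot
import numpy as np, cv2, json
E
python3 - <<'E'
from h import *
o=bot.get_obs()
for k in o: print(k,np.round(o[k],4))
for n in ["scene","side","wrist"]:
    print(n,bot.get_calibration(n))
ims=[bot.camera(n) for n in ["scene","side","wrist"]]
for n,i in zip(["scene","side","wrist"],ims): cv2.imwrite(f"pics/{n}0.png",i[:,:,::-1])
cv2.imwrite("pics/a0.png",np.hstack([cv2.resize(i,(400,300)) for i in ims[:2]])[:,:,::-1])
for n in ["scene","side"]:
    for t in ["shaker","set_nut_mid","stop_pin","t_grip","spanner_grip","spanner_jaw","mat","bottle","carton","jar"]:
        r=bot.look_for(n,t)
        print(n,t,[(np.round(x["extent"]).tolist(),round(x["score"],2)) for x in r[:2]])
E
```

```text
pics
clock 0.0
joint_pos [-1.2651  0.2414  0.0037  1.3352  0.      1.5708]
joint_vel [ 0.0008  0.0006 -0.0005 -0.0011  0.0011 -0.001 ]
tau [ 3.00000e-04 -3.72321e+01  2.52406e+01  1.72000e-02 -0.00000e+00
 -0.00000e+00]
eef_pos [ 0.1503 -0.4762  0.2159]
tool_rot [ 9.883e-01  1.523e-01 -1.000e-04 -1.000e-03]
ft_force [-0.3846 -0.1907  0.3872]
ft_torque [ 0.0667 -0.0668  0.005 ]
grasp_force 0.0
grip_width 0.0858
scene {'vfov': 52.28855506699084, 'cx': 248.4849955990082, 'cy': 194.49822033781194, 'origin': array([ 0.99988385, -0.47111985,  0.64263795]), 'rotation': array([0.3764391 , 0.15512015, 0.33331281, 0.85037281])}
side {'vfov': 56.344349951875834, 'cx': 251.54198276349828, 'cy': 189.90373029009567, 'origin': array([0.34081752, 0.62569186, 0.52852226]), 'rotation': array([-0.08178405,  0.48286408,  0.85951866, -0.14622351])}
wrist {'vfov': 58.439868573761366, 'cx': 247.17571481205434, 'cy': 193.44604913753682, 'mount': array([[ 5.22188691e-04,  9.48864997e-01,  3.15681716e-01,
         8.24872761e-02],
       [ 9.99999863e-01, -5.04478919e-04, -1.37816761e-04,
        -3.65902974e
[... 607 characters left out ...]
 281.0, 33.0, 60.0], 0.57), ([170.0, 341.0, 66.0, 82.0], 0.56)]
scene carton [([168.0, 340.0, 68.0, 84.0], 0.81)]
scene jar [([333.0, 195.0, 19.0, 31.0], 0.76)]
side shaker [([197.0, 271.0, 179.0, 149.0], 0.56), ([219.0, 266.0, 25.0, 32.0], 0.56)]
side set_nut_mid [([217.0, 270.0, 30.0, 39.0], 0.79)]
side stop_pin [([197.0, 269.0, 176.0, 149.0], 0.89)]
side t_grip [([220.0, 267.0, 22.0, 29.0], 0.88)]
side spanner_grip [([296.0, 179.0, 33.0, 38.0], 0.97)]
side spanner_jaw [([294.0, 178.0, 33.0, 42.0], 0.78)]
side mat [([297.0, 185.0, 75.0, 51.0], 0.66)]
side bottle [([232.0, 167.0, 24.0, 49.0], 0.9)]
side carton [([252.0, 155.0, 27.0, 35.0], 0.7)]
side jar [([172.0, 201.0, 21.0, 29.0], 0.78)]
```

View pics/a0.png

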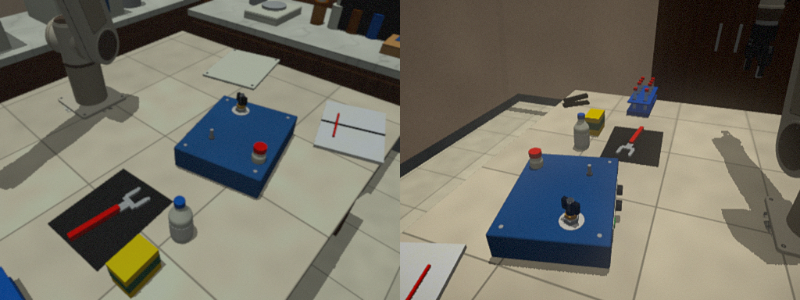

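View pics/wrist0.png

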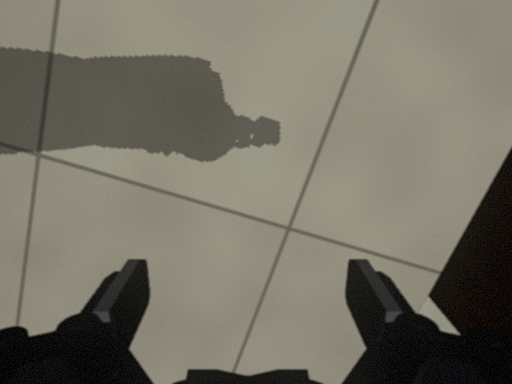

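```bash
cat >> h.py <<'E'
from scipy.spatial.transform import Rotation as R
def cam(n,o=None):
    c=bot.get_calibration(n); f=192/np.tan(np.radians(c["vfov"]/2))
    if n=="wrist":
        M=c["mount"]; T=np.eye(4); T[:3,:3]=R.from_quat(o["tool_rot"]).as_matrix(); T[:3,3]=o["eef_pos"]
        M=T@M; return M[:3,3],M[:3,:3],f,c["cx"],c["cy"]
    return np.array(c["origin"]),R.from_quat(c["rotation"]).as_matrix(),f,c["cx"],c["cy"]
def ray(C,u,v):
    d=C[1]@np.array([(u-C[3])/C[2],-(v-C[4])/C[2],-1]); return C[0],d/np.linalg.norm(d)
def onz(C,u,v,z):
    p,d=ray(C,u,v); return p+d*(z-p[2])/d[2]
def proj(C,P):
    q=C[1].T@(np.asarray(P,float)-C[0]); return np.array([C[3]+C[2]*q[0]/-q[2],C[4]-C[2]*q[1]/-q[2]])
def tri(rs):
    A=np.zeros((3,3));b=np.zeros(3)
    for p,d in rs:
        Q=np.eye(3)-np.outer(d,d);A+=Q;b+=Q@p
    x=np.linalg.solve(A,b); return x,[round(1000*np.linalg.norm((np.eye(3)-np.outer(d,d))@(x-p)),1) for p,d in rs]
E
python3 - <<'E'
from h import *
S=cam("scene");D=cam("side")
for n,a,b in [("jar",(333,195),(172,201)),("tgrip",(311,128),(220,267)),("spanner",(138,275),(296,179)),("bottle",(233,281),(232,167)),("mat",(142,282),(297,185))]:
    x,e=tri([ray(S,*a),ray(D,*b)]);print(n,x.round(3),e)
s=1.28
print("pin top",tri([ray(S,211*s,129*s),ray(D,189*s+.0-0,165*s)]))
print("pin scene",onz(S,211*s,129*s,.11),onz(D,190*s-1,166*s,.11))
print("screw",onz(S,311,128,.125),onz(D,220,267,.125))
# shaker deck corners scene
for u,v in [(226,97),(297,123),(264,190),(176,151)]: print(onz(S,u*s,v*s,.08).round(3))
for u,v in [(126,170),(172,201),(103,267),(50,222)]: print("mat",onz(S,u*s,v*s,.004).round(3))
print("jaw/tail",onz(S,133*s,201*s,.01),onz(S,69*s,235*s,.01))
print("carton",onz(S,168,340,.0375))
E
```

```text
jar [0.716 0.073 0.107] [np.float64(0.5), np.float64(0.5)]
tgrip [0.536 0.234 0.116] [np.float64(4.1), np.float64(4.1)]
spanner [ 0.517 -0.283  0.01 ] [np.float64(3.1), np.float64(3.1)]
bottle [ 0.687 -0.193  0.062] [np.float64(2.7), np.float64(2.7)]
mat [ 0.516 -0.282 -0.012] [np.float64(0.8), np.float64(0.8)]
pin top (array([0.55839662, 0.06112174, 0.10915087]), [np.float64(0.6), np.float64(0.6)])
pin scene [0.55846557 0.06010613 0.11      ] [0.5562684  0.06682424 0.11      ]
screw [0.548305   0.22350503 0.125     ] [0.52868952 0.24080361 0.125     ]
[0.455 0.26  0.08 ]
[0.709 0.289 0.08 ]
[ 0.785 -0.006  0.08 ]
[ 0.527 -0.05   0.08 ]
mat [ 0.414 -0.151  0.004]
mat [ 0.598 -0.14   0.004]
mat [ 0.619 -0.372  0.004]
mat [ 0.42  -0.394  0.004]
jaw/tail [ 0.52576616 -0.21273641  0.01      ] [ 0.49450607 -0.38153868  0.01      ]
carton [ 0.68045071 -0.33483752  0.0375    ]
```

```bash
cat >> h.py <<'E'
def T():
    o=bot.get_obs(); return np.array(o["eef_pos"]),R.from_quat(o["tool_rot"])
def down(yaw): # deg: world angle of tool x, tool z down
    c,s=np.cos(np.radians(yaw)),np.sin(np.radians(yaw))
    return R.from_matrix(np.array([[c,s,0],[s,-c,0],[0,0,-1]]))
def mv(p,yaw,ref=None):
    q,r=ref or T(); d=r.inv().apply(np.asarray(p)-q)/.05; w=np.degrees((r.inv()*down(yaw)).as_rotvec())/5
    print("d",d.round(3),"w",w.round(3),"from",q.round(4))
def yaw(): 
    x=T()[1].as_matrix()[:,0]; return np.degrees(np.arctan2(x[1],x[0]))
E
python3 - <<'E'
from h import *
print(yaw()); mv([.54,-.20,.22],80)
E
```

```text
17.52214751207021
d [ 9.095 -2.934 -0.064] w [  0.      0.    -12.496] from [ 0.1505 -0.4768  0.2168]
```

>>> drive_tool:
  rows:
    - {"dx": 9.1,"dy": -2.95,"wz": -12.5}
    - {"dx": 9.1,"dy": -2.95,"wz": -12.5}
    - {"dx": 9.1,"dy": -2.95,"wz": -12.5}
    - {"dx": 9.1,"dy": -2.95,"wz": -12.5}
    - {"dx": 9.1,"dy": -2.95,"wz": -12.5}
    - {"dx": 9.1,"dy": -2.95,"wz": -12.5}
    - {"dx": 9.1,"dy": -2.95,"wz": -12.5}
    - {"dx": 9.1,"dy": -2.95,"wz": -12.5}
    - {"dx": 9.1,"dy": -2.95,"wz": -12.5}
    - {"dx": 9.1,"dy": -2.95,"wz": -12.5}
    - {"dx": 9.1,"dy": -2.95,"wz": -12.5}
    - {"dx": 9.1,"dy": -2.95,"wz": -12.5}
    - {"dx": 9.1,"dy": -2.95,"wz": -12.5}
    - {"dx": 9.1,"dy": -2.95,"wz": -12.5}

```text
invalid input at $.rows[0]: expected keys dx, dy, dz, wx, wy, wz, hand
```

Run:
```python
from h import *
o=bot.get_obs(); print(o["clock"],o["eef_pos"],yaw(),o["joint_pos"].round(2) if hasattr(o["joint_pos"],"round") else o["joint_pos"])
i=bot.camera("wrist"); cv2.imwrite("pics/w1.png",i[:,:,::-1])
json.dump({k:np.array(o[k]).tolist() for k in ["eef_pos","tool_rot"]},open("o1.json","w"))
for t in ["spanner_grip","spanner_jaw","mat"]:
    r=bot.outline_of("wrist",t)
    for x in r[:2]: 
        m=x["region"]; print(t,x["score"],np.round(x["extent"]),cv2.minAreaRect(np.argwhere(m)[:,::-1].astype(np.float32)))
C=cam("wrist",o)
hsv=cv2.cvtColor(i,cv2.COLOR_RGB2HSV); m=((hsv[...,0]<8)|(hsv[...,0]>172))&(hsv[...,1]>130)&(hsv[...,2]>50)
m=m.astype(np.uint8); n,l,s,c=cv2.connectedComponentsWithStats(m); k=1+np.argmax(s[1:,4]); 
b=cv2.minAreaRect(np.argwhere(l==k)[:,::-1].astype(np.float32)); print(s[k],b); 
for p in cv2.boxPoints(b): print(p,onz(C,*p,.02).round(4))
```

```text
1.15 [ 0.15053312 -0.47680992  0.21680659] 17.52214751207021 [-1.26  0.24  0.01  1.34 -0.    1.57]Traceback (most recent call last):
  File "<stdin>", line 11, in <module>
    return _wrapfunc(a, 'argmax', axis=axis, out=out, **kwds)
    return bound(*args, **kwds)
ValueError: attempt to get argmax of an empty sequence
```

View pics/w1.png

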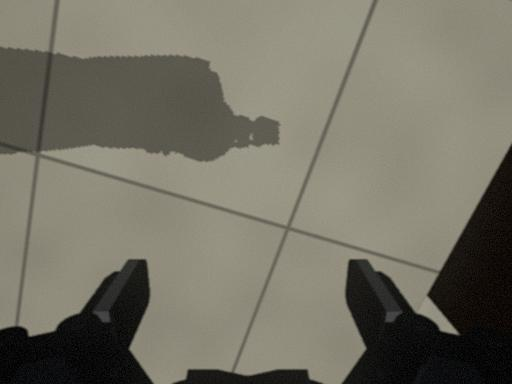

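The picture is unchanged from the start: the move was refused because every row needs all keys. I'll resend it in full.

>>> drive_tool:
  rows:
    - {"dx": 9.1,"dy": -2.95,"dz": 0,"wx": 0,"wy": 0,"wz": -12.5,"hand": 85}
    - {"dx": 9.1,"dy": -2.95,"dz": 0,"wx": 0,"wy": 0,"wz": -12.5,"hand": 85}
    - {"dx": 9.1,"dy": -2.95,"dz": 0,"wx": 0,"wy": 0,"wz": -12.5,"hand": 85}
    - {"dx": 9.1,"dy": -2.95,"dz": 0,"wx": 0,"wy": 0,"wz": -12.5,"hand": 85}
    - {"dx": 9.1,"dy": -2.95,"dz": 0,"wx": 0,"wy": 0,"wz": -12.5,"hand": 85}
    - {"dx": 9.1,"dy": -2.95,"dz": 0,"wx": 0,"wy": 0,"wz": -12.5,"hand": 85}
    - {"dx": 9.1,"dy": -2.95,"dz": 0,"wx": 0,"wy": 0,"wz": -12.5,"hand": 85}
    - {"dx": 9.1,"dy": -2.95,"dz": 0,"wx": 0,"wy": 0,"wz": -12.5,"hand": 85}
    - {"dx": 9.1,"dy": -2.95,"dz": 0,"wx": 0,"wy": 0,"wz": -12.5,"hand": 85}
    - {"dx": 9.1,"dy": -2.95,"dz": 0,"wx": 0,"wy": 0,"wz": -12.5,"hand": 85}
    - {"dx": 9.1,"dy": -2.95,"dz": 0,"wx": 0,"wy": 0,"wz": -12.5,"hand": 85}
    - {"dx": 9.1,"dy": -2.95,"dz": 0,"wx": 0,"wy": 0,"wz": -12.5,"hand": 85}
    - {"dx": 9.1,"dy": -2.95,"dz": 0,"wx": 0,"wy": 0,"wz": -12.5,"hand": 85}
    - {"dx": 9.1,"dy": -2.95,"dz": 0,"wx": 0,"wy": 0,"wz": -12.5,"hand": 85}

```text
clock: 2.75
eef_pos: [0.5391, -0.2002, 0.2171]
tool_rot: [0.767, 0.642, -0.0, 0.0]
ft_force: [0.9, 0.4, -0.4]
grip_width: 0.0849
grasp_force: 0.0
```

```bash
cat > look1.py <<'E'
from h import *
import sys
n=sys.argv[1]
o=bot.get_obs(); print(o["clock"],o["eef_pos"],yaw(),np.round(o["joint_pos"],2))
i=bot.camera("wrist"); cv2.imwrite(f"pics/{n}.png",i[:,:,::-1])
json.dump({k:np.array(o[k]).tolist() for k in ["eef_pos","tool_rot"]},open(n+".json","w"))
C=cam("wrist",o)
hsv=cv2.cvtColor(i,cv2.COLOR_RGB2HSV); m=((hsv[...,0]<8)|(hsv[...,0]>172))&(hsv[...,1]>130)&(hsv[...,2]>50)
l_n,l,s,c=cv2.connectedComponentsWithStats(m.astype(np.uint8))
if len(s)>1:
    k=1+np.argmax(s[1:,4]); b=cv2.minAreaRect(np.argwhere(l==k)[:,::-1].astype(np.float32)); print(s[k],b)
    for p in cv2.boxPoints(b): print(p,onz(C,*p,.013).round(4))
E
python3 look1.py w1
```

```text
2.75 [ 0.53905348 -0.2001652   0.21705153] 79.91163848568664 [-0.36  0.39  0.22  1.4  -0.    1.39]
[ 228  207   24  105 1643] ((239.8058624267578, 258.9764709472656), (104.84410858154297, 16.336353302001953), 85.60128784179688)
[227.64114 207.3353 ] [ 0.5089 -0.2503  0.013 ]
[243.92938 206.08237] [ 0.5272 -0.252   0.013 ]
[251.97058 310.61765] [ 0.5123 -0.3912  0.013 ]
[235.68234 311.87057] [ 0.4919 -0.3895  0.013 ]
```

View pics/w1.png

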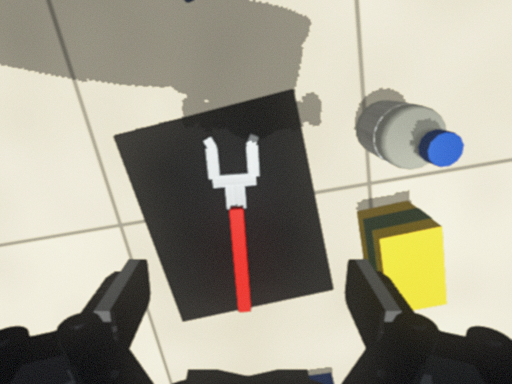

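Run:
```python
from h import *
mv([.515,-.281,.12],83.5)
```

```text
d [-1.675 -0.192  1.943] w [ 0.002  0.002 -0.719] from [ 0.5391 -0.2002  0.2171]
```

>>> drive_tool:
  rows:
    - {"dx": -1.68,"dy": -0.19,"dz": 1.94,"wx": 0,"wy": 0,"wz": -0.72,"hand": 85}
    - {"dx": -1.68,"dy": -0.19,"dz": 1.94,"wx": 0,"wy": 0,"wz": -0.72,"hand": 85}
    - {"dx": -1.68,"dy": -0.19,"dz": 1.94,"wx": 0,"wy": 0,"wz": -0.72,"hand": 60}
    - {"dx": -1.68,"dy": -0.19,"dz": 1.94,"wx": 0,"wy": 0,"wz": -0.72,"hand": 60}
    - {"dx": -1.68,"dy": -0.19,"dz": 1.94,"wx": 0,"wy": 0,"wz": -0.72,"hand": 60}
    - {"dx": -1.68,"dy": -0.19,"dz": 1.94,"wx": 0,"wy": 0,"wz": -0.72,"hand": 60}

```text
clock: 3.4
eef_pos: [0.517, -0.2804, 0.1215]
tool_rot: [0.745, 0.667, 0.001, 0.001]
ft_force: [0.0, -0.3, 0.1]
grip_width: 0.0596
grasp_force: 0.0
```

```bash
python3 look1.py w2
python3 - <<'E'
from h import *
# front edge mid of handle & back edge seen in both: width-mid-line rows; print profile
def prof(n):
    o=json.load(open(n+".json")); i=cv2.imread(f"pics/{n}.png"); hsv=cv2.cvtColor(i,cv2.COLOR_BGR2HSV)
    m=((hsv[...,0]<8)|(hsv[...,0]>172))&(hsv[...,1]>130)&(hsv[...,2]>50); m[:100]=0; m[330:]=0
    m=cv2.morphologyEx(m.astype(np.uint8),cv2.MORPH_OPEN,np.ones((5,5)))
    r=np.where(m.any(1))[0]; c=lambda v: np.where(m[v])[0].mean() if m[v].any() else -1
    return cam("wrist",o),[(c(r[0]+3),r[0]-.5),(c(r[-1]-3),r[-1]+.5)],(r[-1]-r[0])
a=prof("w1");b=prof("w2");print(a[1:],b[1:])
print("front",tri([ray(a[0],*a[1][0]),ray(b[0],*b[1][0])]))
print("back",tri([ray(a[0],*a[1][1]),ray(b[0],*b[1][1])]))
for z in (.013,.022): print([onz(b[0],*p,z).round(4) for p in b[1]])
E
```

```text
3.4 [ 0.51704781 -0.28044801  0.12153872] 83.62096170541137 [-0.5   0.47  0.08  1.18  0.    1.18]
[ 232  150   23  152 3222] ((243.0, 225.5), (151.0, 22.0), 90.0)
[232. 150.] [ 0.5099 -0.2501  0.013 ]
[254. 150.] [ 0.527  -0.2521  0.013 ]
[254. 301.] [ 0.5125 -0.3906  0.013 ]
[232. 301.] [ 0.4926 -0.3883  0.013 ]
([(np.float64(236.5), np.float64(206.5)), (np.float64(243.5), np.float64(311.5))], np.int64(104)) ([(np.float64(242.5), np.float64(149.5)), (np.float64(243.5), np.float64(301.5))], np.int64(151))
front (array([ 0.51857071, -0.25064816,  0.0139229 ]), [np.float64(0.5), np.float64(0.5)])
back (array([ 0.50494536, -0.37390369,  0.0354627 ]), [np.float64(0.0), np.float64(0.0)])
[array([ 0.5181, -0.2507,  0.013 ]), array([ 0.5029, -0.39  ,  0.013 ])]
[array([ 0.5184, -0.2489,  0.022 ]), array([ 0.5037, -0.3836,  0.022 ])]
```

View pics/w2.png

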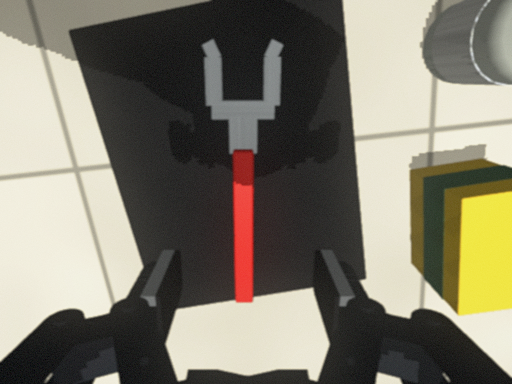

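Run:
```python
from h import *
mv([.5151,-.2787,.016],83.77); print(bot.get_obs()["ft_force"])
```

```text
d [ 0.028 -0.055  2.115] w [ 0.037  0.012 -0.022] from [ 0.5174 -0.2803  0.1218]
[ 0.45882865  0.02341865 -0.4973524 ]
```

>>> drive_tool:
  rows:
    - {"dx": 0.03,"dy": -0.05,"dz": 0.9,"wx": 0,"wy": 0,"wz": 0,"hand": 40}
    - {"dx": 0.03,"dy": -0.05,"dz": 1.6,"wx": 0,"wy": 0,"wz": 0,"hand": 40}
    - {"dx": 0.03,"dy": -0.05,"dz": 2.0,"wx": 0,"wy": 0,"wz": 0,"hand": 40}
    - {"dx": 0.03,"dy": -0.05,"dz": 2.1,"wx": 0,"wy": 0,"wz": 0,"hand": 40}
    - {"dx": 0.03,"dy": -0.05,"dz": 2.1,"wx": 0,"wy": 0,"wz": 0,"hand": 40}
    - {"dx": 0.03,"dy": -0.05,"dz": 2.1,"wx": 0,"wy": 0,"wz": 0,"hand": 10}
    - {"dx": 0.03,"dy": -0.05,"dz": 2.1,"wx": 0,"wy": 0,"wz": 0,"hand": 10}
    - {"dx": 0.03,"dy": -0.05,"dz": 2.1,"wx": 0,"wy": 0,"wz": 0,"hand": 10}
    - {"dx": 0.03,"dy": -0.05,"dz": 2.1,"wx": 0,"wy": 0,"wz": 0,"hand": 5}
    - {"dx": 0.03,"dy": -0.05,"dz": 2.1,"wx": 0,"wy": 0,"wz": 0,"hand": 5}

```text
clock: 4.45
eef_pos: [0.514, -0.2786, 0.0153]
tool_rot: [0.745, 0.667, 0.0, 0.0]
ft_force: [0.3, 0.2, -0.7]
grip_width: 0.0054
grasp_force: 0.0
```

```bash
python3 look1.py w3
```

```text
4.45 [ 0.51398595 -0.27863317  0.01525027] 83.61659727024464 [-0.5   0.56 -0.07  0.94  0.    1.19]
[ 230  194   36  183 4172] ((247.5, 285.0), (182.0, 35.0), 90.0)
[230. 194.] [ 0.5099 -0.2494  0.013 ]
[265. 194.] [ 0.527  -0.2514  0.013 ]
[265. 376.] [ 0.5162 -0.3652  0.013 ]
[230. 376.] [ 0.4955 -0.3629  0.013 ]
```

View pics/w3.png

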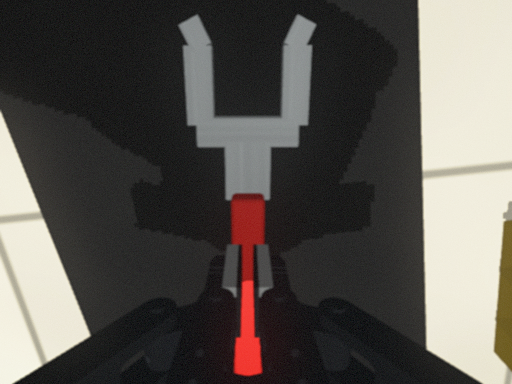

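Run:
```python
from h import *
print(bot.tip_extent, T()[0], bot.get_obs()["grip_width"],bot.get_obs()["ft_force"])
i=cv2.imread("pics/w3.png")[180:380,180:320]; cv2.imwrite("pics/w3c.png",cv2.resize(i,None,fx=3.0,fy=3.0,interpolation=cv2.INTER_CUBIC))
```

```text
0.011 [ 0.51388728 -0.27860495  0.01508782] 0.0049639679400722446 [-0.59484787 -0.58622725  0.15052644]
```

View pics/w3c.png

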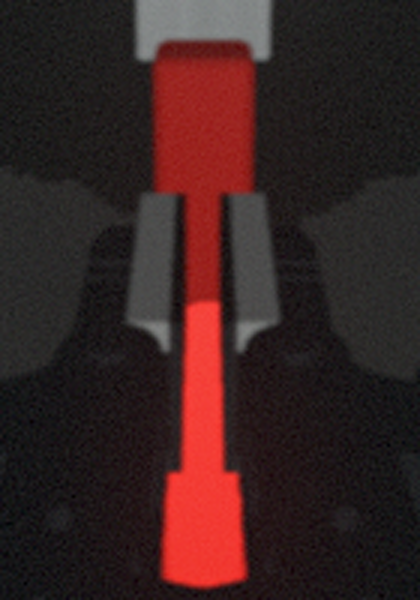

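>>> drive_tool:
  rows:
    - {"dx": 0,"dy": 0,"dz": 0,"wx": 0,"wy": 0,"wz": 0,"hand": 34}
    - {"dx": 0,"dy": 0,"dz": 0,"wx": 0,"wy": 0,"wz": 0,"hand": 34}
    - {"dx": 0,"dy": 0,"dz": 0.1,"wx": 0,"wy": 0,"wz": 0,"hand": 34}
    - {"dx": 0,"dy": 0,"dz": 0.2,"wx": 0,"wy": 0,"wz": 0,"hand": 34}
    - {"dx": 0,"dy": 0,"dz": 0.3,"wx": 0,"wy": 0,"wz": 0,"hand": 34}
    - {"dx": 0,"dy": 0,"dz": 0.3,"wx": 0,"wy": 0,"wz": 0,"hand": 34}

```text
clock: 5.1
eef_pos: [0.5129, -0.278, -0.0015]
tool_rot: [0.745, 0.667, -0.0, -0.001]
ft_force: [0.2, 0.1, 0.5]
grip_width: 0.0341
grasp_force: 0.0
```

>>> drive_tool:
  rows:
    - {"dx": 0,"dy": 0,"dz": 0.06,"wx": 0,"wy": 0,"wz": 0,"hand": 34}
    - {"dx": 0,"dy": 0,"dz": 0.12,"wx": 0,"wy": 0,"wz": 0,"hand": 34}
    - {"dx": 0,"dy": 0,"dz": 0.16,"wx": 0,"wy": 0,"wz": 0,"hand": 34}
    - {"dx": 0,"dy": 0,"dz": 0.16,"wx": 0,"wy": 0,"wz": 0,"hand": 24}
    - {"dx": 0,"dy": 0,"dz": 0.16,"wx": 0,"wy": 0,"wz": 0,"hand": 12}
    - {"dx": 0,"dy": 0,"dz": 0.16,"wx": 0,"wy": 0,"wz": 0,"hand": 10}
    - {"dx": 0,"dy": 0,"dz": 0.16,"wx": 0,"wy": 0,"wz": 0,"hand": 5}
    - {"dx": 0,"dy": 0,"dz": 0.16,"wx": 0,"wy": 0,"wz": 0,"hand": 5}

```text
clock: 5.9
eef_pos: [0.5139, -0.2785, -0.008]
tool_rot: [0.745, 0.667, 0.0, 0.0]
ft_force: [-0.1, 0.5, -0.4]
grip_width: 0.0146
grasp_force: 61.4
```

```bash
python3 look1.py w4
```

```text
5.9 [ 0.5138573  -0.27852184 -0.00802745] 83.62138018685742 [-0.5   0.59 -0.09  0.89  0.    1.19]
[ 227  211   41  166 6104] ((247.0, 293.5), (165.0, 40.0), 90.0)
[227. 211.] [ 0.5097 -0.2492  0.013 ]
[267. 211.] [ 0.5266 -0.2511  0.013 ]
[267. 376.] [ 0.5183 -0.3407  0.013 ]
[227. 376.] [ 0.498  -0.3385  0.013 ]
```

View pics/w4.png

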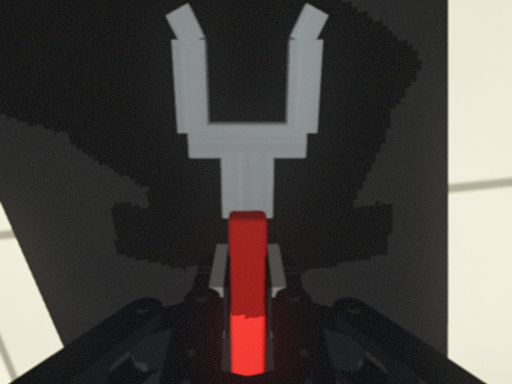

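Run:
```python
from h import *
mv([.576,.154,.21],192.8)
```

```text
d [ 8.734  0.275 -4.362] w [ 0.0000e+00  3.0000e-03 -2.1836e+01] from [ 0.5139 -0.2785 -0.008 ]
```

>>> drive_tool:
  rows:
    - {"dx": 0,"dy": 0,"dz": -0.3,"wx": 0,"wy": 0,"wz": 0,"hand": 5}
    - {"dx": 0,"dy": 0,"dz": -1,"wx": 0,"wy": 0,"wz": 0,"hand": 5}
    - {"dx": 0,"dy": 0,"dz": -2,"wx": 0,"wy": 0,"wz": 0,"hand": 5}
    - {"dx": 0,"dy": 0,"dz": -3,"wx": 0,"wy": 0,"wz": 0,"hand": 5}
    - {"dx": 0,"dy": 0,"dz": -4,"wx": 0,"wy": 0,"wz": 0,"hand": 5}
    - {"dx": 0.5,"dy": 0,"dz": -4.36,"wx": 0,"wy": 0,"wz": -1.6,"hand": 5}
    - {"dx": 1.2,"dy": 0.03,"dz": -4.36,"wx": 0,"wy": 0,"wz": -3.2,"hand": 5}
    - {"dx": 1.9,"dy": 0.05,"dz": -4.36,"wx": 0,"wy": 0,"wz": -4.8,"hand": 5}
    - {"dx": 2.6,"dy": 0.08,"dz": -4.36,"wx": 0,"wy": 0,"wz": -6.4,"hand": 5}
    - {"dx": 3.3,"dy": 0.1,"dz": -4.36,"wx": 0,"wy": 0,"wz": -8,"hand": 5}
    - {"dx": 4,"dy": 0.12,"dz": -4.36,"wx": 0,"wy": 0,"wz": -9.6,"hand": 5}
    - {"dx": 4.7,"dy": 0.15,"dz": -4.36,"wx": 0,"wy": 0,"wz": -11.2,"hand": 5}
    - {"dx": 5.4,"dy": 0.17,"dz": -4.36,"wx": 0,"wy": 0,"wz": -12.8,"hand": 5}
    - {"dx": 6.1,"dy": 0.19,"dz": -4.36,"wx": 0,"wy": 0,"wz": -14.4,"hand": 5}
    - {"dx": 6.8,"dy": 0.21,"dz": -4.36,"wx": 0,"wy": 0,"wz": -16,"hand": 5}
    - {"dx": 7.5,"dy": 0.23,"dz": -4.36,"wx": 0,"wy": 0,"wz": -17.6,"hand": 5}
    - {"dx": 8.2,"dy": 0.25,"dz": -4.36,"wx": 0,"wy": 0,"wz": -19.2,"hand": 5}
    - {"dx": 8.7,"dy": 0.27,"dz": -4.36,"wx": 0,"wy": 0,"wz": -20.8,"hand": 5}
    - {"dx": 8.73,"dy": 0.28,"dz": -4.36,"wx": 0,"wy": 0,"wz": -21.84,"hand": 5}
    - {"dx": 8.73,"dy": 0.28,"dz": -4.36,"wx": 0,"wy": 0,"wz": -21.84,"hand": 5}

```text
clock: 7.95
eef_pos: [0.5757, 0.1548, 0.2088]
tool_rot: [-0.113, 0.994, -0.0, -0.001]
ft_force: [-0.0, -1.0, -2.2]
grip_width: 0.0143
grasp_force: 61.1
```

```bash
python3 look1.py s1
python3 - <<'E'
from h import *
o=json.load(open("s1.json"));C=cam("wrist",o)
i=cv2.imread("pics/s1.png")
for t in ["set_nut_mid","t_grip"]:
    for x in bot.outline_of("wrist",t)[:1]:
        m=x["region"]; b=cv2.minAreaRect(np.argwhere(m)[:,::-1].astype(np.float32)); print(t,x["score"],np.round(x["extent"]),b,onz(C,*b[0],.137))
for n,P in [("screw.137",(.536,.232,.137)),("pin",(.558,.062,.11))]: print(n,proj(C,P))
E
```

```text
7.95 [0.57571591 0.15478155 0.20882992] -167.07935207349303 [ 0.26  0.44  0.27  1.4  -0.    0.04]
[ 228  212   39  165 5732] ((247.0, 294.0), (164.0, 38.0), 90.0)
[228. 212.] [0.6377 0.1478 0.013 ]
[266. 212.] [0.6282 0.1887 0.013 ]
[266. 376.] [0.8526 0.2443 0.013 ]
[228. 376.] [0.8638 0.1957 0.013 ]
set_nut_mid 0.71 [356. 170.  64.  64.] ((349.84613037109375, 161.7307586669922), (50.477718353271484, 64.62257385253906), 33.690067291259766) [0.53410519 0.21769528 0.137     ]
t_grip 0.71 [357. 169.  63.  68.] ((350.0793762207031, 161.4947509765625), (51.95854949951172, 64.7120132446289), 34.875328063964844) [0.53391245 0.21779857 0.137     ]
screw.137 [368.81496719 168.92246572]
pin [130.8189651  138.38080627]
```

View pics/s1.png

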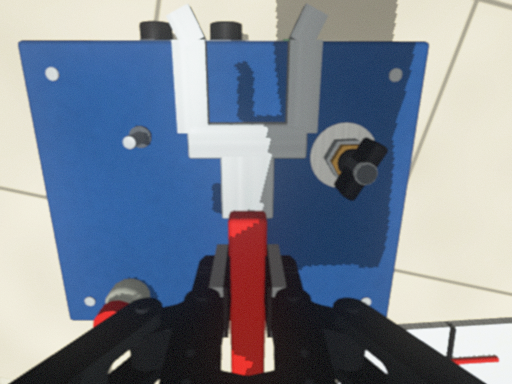

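```bash
cat > fit.py <<'E'
from h import *
from scipy.optimize import least_squares
o=json.load(open("s1.json"));C=cam("wrist",o)
i=cv2.imread("pics/s1.png"); f=i.astype(float); bl=(f[...,0]-f[...,2])>18
def edge(pts,axis): return np.array(pts,float)
E=[]
# top edge (shaker -x side): for columns
top=[(c,np.where(bl[25:70,c])[0][0]+25-.5) for c in list(range(35,130,4))+list(range(335,420,4))]
left=[(np.where(bl[r,0:120])[0][0]-.5,r) for r in range(60,270,5)]
right=[(np.where(bl[r,370:450])[0][-1]+370+.5,r) for r in range(60,260,5)]
bot_=[(c,np.where(bl[260:340,c])[0][-1]+260+.5) for c in list(range(76,90,3))+list(range(372,384,3))]
W=lambda L,z: np.array([onz(C,*p,z)[:2] for p in L])
def res(q,z=.08):
    x,y,a=q; c,s=np.cos(a),np.sin(a); r=[]
    for L,f_ in ((top,lambda X,Y:X+.13),(left,lambda X,Y:Y+.16),(right,lambda X,Y:Y-.16),(bot_,lambda X,Y:X-.13)):
        w=W(L,z)-[x,y]; X=w[:,0]*c+w[:,1]*s; Y=-w[:,0]*s+w[:,1]*c; r.append(f_(X,Y))
    return r
for z in (.076,.08,.084):
    g=least_squares(lambda q:np.concatenate(res(q,z)),[.6,.14,.22],loss="soft_l1",f_scale=.001)
    print(z,g.x.round(4),np.degrees(g.x[2]).round(2),[(1000*np.median(k)).round(2) for k in res(g.x,z)],[(1000*np.std(k)).round(2) for k in res(g.x,z)])
    if z==.08: q=g.x
c,s=np.cos(q[2]),np.sin(q[2]); M=np.array([[c,-s],[s,c]])
scr=q[:2]+M@[-.04,.1]; pin=q[:2]+M@[-.056,-.07]
print("screw",scr,"pin",pin,"proj",proj(C,[*scr,.08]),proj(C,[*scr,.137]),proj(C,[*pin,.11]),proj(C,[*pin,.08]))
print("meas pin",onz(C,129,142,.11),"disc",onz(C,344,155,.08),"stud",onz(C,365,173,.137))
# bar angle
g=cv2.cvtColor(i,cv2.COLOR_BGR2GRAY)
for p in [(375,148),(347,190)]: print(onz(C,*p,.137))
E
python3 fit.py
```

```text
0.076 [0.601  0.1413 0.2233] 12.79 [np.float64(0.1), np.float64(-0.25), np.float64(0.27), np.float64(-0.16)] [np.float64(0.07), np.float64(0.26), np.float64(0.26), np.float64(5.51)]
0.08 [0.6012 0.1419 0.2231] 12.78 [np.float64(0.2), np.float64(1.75), np.float64(-2.15), np.float64(-3.62)] [np.float64(0.06), np.float64(0.25), np.float64(0.26), np.float64(5.46)]
0.084 [0.6012 0.1434 0.2231] 12.79 [np.float64(0.2), np.float64(2.73), np.float64(-5.58), np.float64(-7.2)] [np.float64(0.06), np.float64(0.25), np.float64(0.26), np.float64(5.38)]
screw [0.54001517 0.23054605] pin [0.5620269  0.06121949] proj [343.02581132 156.56623378] [364.88355887 173.97012423] [129.13099555 143.37584506] [140.89253718 137.09789889]
meas pin [0.56101395 0.06100023 0.11      ] disc [0.53854123 0.23093309 0.08      ] stud [0.53933925 0.23039686 0.137     ]
[0.52127886 0.23124407 0.137     ]
[0.55387538 0.22214101 0.137     ]
```

Run:
```python
from h import *
mv([.558,.149,.18],102.78)
```

```text
d [ 0.367 -0.003  0.589] w [-1.0000e-02 -7.0000e-03  1.7981e+01] from [0.5759 0.1532 0.2094]
```

>>> drive_tool:
  rows:
    - {"dx": 0.1,"dy": 0,"dz": 0,"wx": 0,"wy": 0,"wz": 1.7,"hand": 5}
    - {"dx": 0.2,"dy": 0,"dz": 0,"wx": 0,"wy": 0,"wz": 3.4,"hand": 5}
    - {"dx": 0.3,"dy": 0,"dz": 0,"wx": 0,"wy": 0,"wz": 5.1,"hand": 5}
    - {"dx": 0.37,"dy": 0,"dz": 0,"wx": 0,"wy": 0,"wz": 6.8,"hand": 5}
    - {"dx": 0.37,"dy": 0,"dz": 0,"wx": 0,"wy": 0,"wz": 8.5,"hand": 5}
    - {"dx": 0.37,"dy": 0,"dz": 0,"wx": 0,"wy": 0,"wz": 10.2,"hand": 5}
    - {"dx": 0.37,"dy": 0,"dz": 0,"wx": 0,"wy": 0,"wz": 11.9,"hand": 5}
    - {"dx": 0.37,"dy": 0,"dz": 0,"wx": 0,"wy": 0,"wz": 13.6,"hand": 5}
    - {"dx": 0.37,"dy": 0,"dz": 0.2,"wx": 0,"wy": 0,"wz": 15.3,"hand": 5}
    - {"dx": 0.37,"dy": 0,"dz": 0.4,"wx": 0,"wy": 0,"wz": 17,"hand": 5}
    - {"dx": 0.37,"dy": 0,"dz": 0.59,"wx": 0,"wy": 0,"wz": 17.98,"hand": 5}
    - {"dx": 0.37,"dy": 0,"dz": 0.59,"wx": 0,"wy": 0,"wz": 17.98,"hand": 5}
    - {"dx": 0.37,"dy": 0,"dz": 0.59,"wx": 0,"wy": 0,"wz": 17.98,"hand": 5}
    - {"dx": 0.37,"dy": 0,"dz": 0.59,"wx": 0,"wy": 0,"wz": 17.98,"hand": 5}

```text
clock: 9.5
eef_pos: [0.5586, 0.1494, 0.1811]
tool_rot: [0.623, 0.782, 0.0, 0.0]
ft_force: [0.2, 0.1, -2.1]
grip_width: 0.0143
grasp_force: 61.0
```

```bash
python3 look1.py s2
python3 - <<'E'
from h import *
o=json.load(open("s2.json"));C=cam("wrist",o)
i=cv2.imread("pics/s2.png"); g=cv2.cvtColor(i,cv2.COLOR_BGR2GRAY)
for n,P in [("screw.08",(.5395,.2305,.08)),("stud",(.5395,.2305,.137)),("pin",(.5615,.0611,.11))]: print(n,proj(C,P).round(1))
for r in (90,100,110,40): 
    print(r,g[r,160:340:3].tolist())
for t in ["t_grip","jar"]:
    for x in bot.outline_of("wrist",t)[:1]: print(t,x["score"],np.round(x["extent"]))
E
```

```text
9.5 [0.55859484 0.14937403 0.18107155] 102.93262759670938 [0.26 0.41 0.15 1.31 0.   1.61]
[ 228  212   39  165 5811] ((247.0, 294.0), (164.0, 38.0), 90.0)
[228. 212.] [0.5515 0.1    0.013 ]
[266. 212.] [0.5892 0.1087 0.013 ]
[266. 376.] [ 0.6407 -0.0987  0.013 ]
[228. 376.] [ 0.5958 -0.109   0.013 ]
screw.08 [244.5  76.7]
stud [243.8  75.9]
pin [223.7 304.8]
90 [60, 64, 59, 57, 63, 110, 125, 133, 133, 133, 133, 135, 135, 129, 131, 122, 127, 172, 171, 169, 169, 148, 125, 122, 97, 45, 77, 108, 100, 99, 61, 38, 40, 39, 45, 44, 42, 39, 43, 36, 104, 64, 63, 127, 133, 141, 139, 137, 135, 140, 139, 135, 136, 114, 56, 60, 60, 57, 57, 60]
100 [65, 61, 63, 60, 64, 98, 126, 129, 131, 133, 133, 132, 135, 133, 127, 125, 74, 81, 169, 171, 171, 172, 167, 172, 171, 172, 163, 137, 128, 133, 154, 168, 173, 171, 141, 57, 37, 35, 78, 98, 61, 62, 76, 136, 135, 135, 142, 138, 140, 137, 136, 133, 134, 99, 61, 59, 58, 59, 55, 53]
110 [58, 64, 63, 62, 60, 78, 129, 126, 131, 131, 133, 135, 133, 130, 132, 130, 79, 62, 65, 61, 77, 152, 169, 169, 169, 167, 166, 171, 171, 168, 170, 170, 174, 171, 171, 154, 87, 62, 60, 63, 67, 60, 81, 130, 134, 140, 139, 138, 137, 136, 135, 134, 134, 81, 58, 58, 62, 63, 54, 53]
40 [59, 58, 59, 60, 107, 118, 129, 129, 134, 135, 134, 139, 137, 129, 126, 82, 60, 60, 61, 59, 62, 110, 165, 172, 171, 169, 174, 177, 170, 174, 174, 176, 174, 173, 170, 117, 62, 58, 58, 59, 61, 60, 59, 81, 124, 128, 142, 139, 143, 137, 137, 139, 132, 128, 110, 55, 59, 56, 58, 57]
t_grip 0.85 [244.  77.  73.  57.]
jar 0.89 [414. 324.  68.  69.]
```

View pics/s2.png

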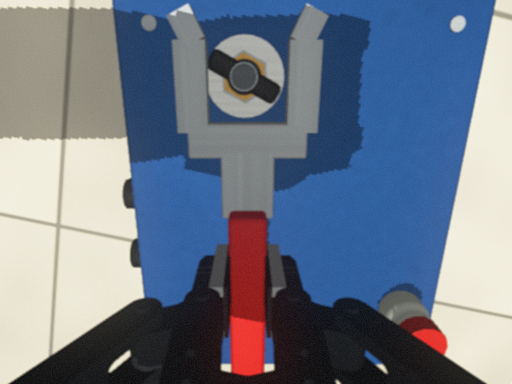

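Run:
```python
from h import *
o=json.load(open("s2.json"));print(o); r=R.from_quat(o["tool_rot"]);print(r.as_matrix().round(4))
N=np.array([.5395,.2305,.137]);print(r.inv().apply(N-o["eef_pos"]))
for k in range(3):
    p,q=T();bot.camera("wrist");print(p.round(4),yaw(),q.as_matrix()[:2,2].round(4))
C=cam("wrist",o)
# jaw centre in tool coords: mean cols at two rows, at jaw top plane tool z -0.020
for (u,v) in [(246.7,100),(246.5,40),(247,212),(244.2,76)]:
    zz=.2011 if u!=244.2 else .137
    P=onz(C,u,v,zz);print((u,v),r.inv().apply(P-o["eef_pos"]).round(4))
```

```text
{'eef_pos': [0.5585948378526935, 0.14937403441610608, 0.1810715453052357], 'tool_rot': [0.622974543007602, 0.7822418637775017, 0.0004995886706259087, 0.0003684148884557083]}
[[-2.238e-01  9.746e-01  1.200e-03]
 [ 9.746e-01  2.238e-01  3.000e-04]
 [ 0.000e+00  1.200e-03 -1.000e+00]]
[ 0.08333961 -0.00050875  0.04407479]
[0.5585 0.1496 0.181 ] 102.93699609284158 [0.0011 0.0003]
[0.5584 0.1497 0.1808] 102.93581326759536 [0.0009 0.0003]
[0.5584 0.1497 0.1807] 102.9328454796867 [0.0008 0.0002]
(246.7, 100) [ 0.0739  0.0012 -0.02  ]
(246.5, 40) [ 0.0952  0.0011 -0.02  ]
(247, 212) [ 0.0274  0.0013 -0.02  ]
(244.2, 76) [ 0.0833 -0.0003  0.0441]
```

>>> drive_tool:
  rows:
    - {"dx": -0.5,"dy": -0.03,"dz": 0,"wx": 0,"wy": 0,"wz": 0.03,"hand": 5}
    - {"dx": -1.08,"dy": -0.034,"dz": 0,"wx": 0,"wy": 0,"wz": 0.03,"hand": 5}
    - {"dx": -1.08,"dy": -0.034,"dz": 0,"wx": 0,"wy": 0,"wz": 0.03,"hand": 5}
    - {"dx": -1.08,"dy": -0.034,"dz": 0,"wx": 0,"wy": 0,"wz": 0.03,"hand": 5}
    - {"dx": -1.08,"dy": -0.034,"dz": 0.5,"wx": 0,"wy": 0,"wz": 0.03,"hand": 5}
    - {"dx": -1.08,"dy": -0.034,"dz": 1,"wx": 0,"wy": 0,"wz": 0.03,"hand": 5}
    - {"dx": -1.08,"dy": -0.034,"dz": 1.4,"wx": 0,"wy": 0,"wz": 0.03,"hand": 5}
    - {"dx": -1.08,"dy": -0.034,"dz": 1.8,"wx": 0,"wy": 0,"wz": 0.03,"hand": 5}
    - {"dx": -1.08,"dy": -0.034,"dz": 2,"wx": 0,"wy": 0,"wz": 0.03,"hand": 5}
    - {"dx": -1.08,"dy": -0.034,"dz": 2.06,"wx": 0,"wy": 0,"wz": 0.03,"hand": 5}
    - {"dx": -1.08,"dy": -0.034,"dz": 2.06,"wx": 0,"wy": 0,"wz": 0.03,"hand": 5}
    - {"dx": -1.08,"dy": -0.034,"dz": 2.06,"wx": 0,"wy": 0,"wz": 0.03,"hand": 5}

```text
clock: 11.0
eef_pos: [0.5695, 0.097, 0.0785]
tool_rot: [0.624, 0.781, 0.001, 0.001]
ft_force: [-0.1, -0.8, -2.1]
grip_width: 0.0147
grasp_force: 61.1
```

Now feel for the deck in 1–2 mm steps.

>>> drive_tool:
  rows:
    - {"dx": 0,"dy": 0,"dz": 0.06,"wx": 0,"wy": 0,"wz": 0,"hand": 5}
    - {"dx": 0,"dy": 0,"dz": 0.12,"wx": 0,"wy": 0,"wz": 0,"hand": 5}
    - {"dx": 0,"dy": 0,"dz": 0.16,"wx": 0,"wy": 0,"wz": 0,"hand": 5}
    - {"dx": 0,"dy": 0,"dz": 0.16,"wx": 0,"wy": 0,"wz": 0,"hand": 5}

```text
clock: 11.4
eef_pos: [0.5683, 0.0965, 0.069]
tool_rot: [0.624, 0.781, -0.0, -0.0]
ft_force: [0.0, -0.8, -2.2]
grip_width: 0.0147
grasp_force: 61.1
```

>>> drive_tool:
  rows:
    - {"dx": 0,"dy": 0,"dz": 0.02,"wx": 0,"wy": 0,"wz": 0,"hand": 5}
    - {"dx": 0,"dy": 0,"dz": 0.04,"wx": 0,"wy": 0,"wz": 0,"hand": 5}
    - {"dx": 0,"dy": 0,"dz": 0.04,"wx": 0,"wy": 0,"wz": 0,"hand": 5}

```text
clock: 11.7
eef_pos: [0.5687, 0.0966, 0.0679]
tool_rot: [0.624, 0.781, 0.0, 0.0]
ft_force: [-1.6, -0.4, 2.0]
grip_width: 0.0142
grasp_force: 61.7
```

>>> drive_tool:
  rows:
    - {"dx": 0,"dy": 0,"dz": -0.05,"wx": 0,"wy": 0,"wz": 0,"hand": 5}
    - {"dx": 0.15,"dy": 0,"dz": -0.05,"wx": 0,"wy": 0,"wz": 0,"hand": 5}
    - {"dx": 0.3,"dy": 0,"dz": -0.05,"wx": 0,"wy": 0,"wz": 0,"hand": 5}
    - {"dx": 0.4,"dy": 0,"dz": -0.05,"wx": 0,"wy": 0,"wz": 0,"hand": 5}
    - {"dx": 0.5,"dy": 0,"dz": -0.05,"wx": 0,"wy": 0,"wz": 0,"hand": 5}
    - {"dx": 0.6,"dy": 0,"dz": -0.05,"wx": 0,"wy": 0,"wz": 0,"hand": 5}
    - {"dx": 0.6,"dy": 0,"dz": -0.05,"wx": 0,"wy": 0,"wz": 0,"hand": 5}

```text
clock: 12.4
eef_pos: [0.5617, 0.1267, 0.0697]
tool_rot: [0.624, 0.782, -0.0, -0.0]
ft_force: [-0.2, -0.2, -2.3]
grip_width: 0.0143
grasp_force: 61.2
```

Run:
```python
from h import *
o=bot.get_obs();print(o["eef_pos"],o["ft_force"],o["ft_torque"],yaw())
u=np.array([-.2212,.9752]);v=np.array([.9752,.2212])
d=np.array(o["eef_pos"][:2])-[.5395,.2305];print("along",d@u,"lat",d@v)
```

```text
[0.56169583 0.12674408 0.06971406] [-0.22922647 -0.18576156 -2.30444247] [ 0.00727118  0.03778264 -0.02843865] 102.83825212293299
along -0.10609249331482551 lat -0.0013054405358536704
```

>>> drive_tool:
  rows:
    - {"dx": 0.08,"dy": 0,"dz": 0,"wx": 0,"wy": 0,"wz": 0,"hand": 5}
    - {"dx": 0.16,"dy": 0,"dz": 0,"wx": 0,"wy": 0,"wz": 0,"hand": 5}
    - {"dx": 0.24,"dy": 0,"dz": 0,"wx": 0,"wy": 0,"wz": 0,"hand": 5}
    - {"dx": 0.24,"dy": 0,"dz": 0,"wx": 0,"wy": 0,"wz": 0,"hand": 5}

```text
clock: 12.8
eef_pos: [0.5592, 0.1381, 0.0698]
tool_rot: [0.624, 0.782, 0.0, -0.0]
ft_force: [0.8, 1.1, -2.6]
grip_width: 0.0142
grasp_force: 61.1
```

>>> drive_tool:
  rows:
    - {"dx": 0.06,"dy": 0,"dz": 0,"wx": 0,"wy": 0,"wz": 0,"hand": 5}
    - {"dx": 0.12,"dy": 0,"dz": 0,"wx": 0,"wy": 0,"wz": 0,"hand": 5}
    - {"dx": 0.16,"dy": 0,"dz": 0,"wx": 0,"wy": 0,"wz": 0,"hand": 5}
    - {"dx": 0.16,"dy": 0,"dz": 0,"wx": 0,"wy": 0,"wz": 0,"hand": 5}

```text
clock: 13.2
eef_pos: [0.5575, 0.1457, 0.0698]
tool_rot: [0.624, 0.781, 0.0, -0.0]
ft_force: [0.9, -0.7, -2.1]
grip_width: 0.0147
grasp_force: 61.1
```

>>> drive_tool:
  rows:
    - {"dx": 0.03,"dy": 0,"dz": 0,"wx": 0,"wy": 0,"wz": 0,"hand": 5}
    - {"dx": 0.06,"dy": 0,"dz": 0,"wx": 0,"wy": 0,"wz": 0,"hand": 5}
    - {"dx": 0.08,"dy": 0,"dz": 0,"wx": 0,"wy": 0,"wz": 0,"hand": 5}
    - {"dx": 0.08,"dy": 0,"dz": 0,"wx": 0,"wy": 0,"wz": 0,"hand": 5}

```text
clock: 13.6
eef_pos: [0.5566, 0.1494, 0.0698]
tool_rot: [0.624, 0.781, 0.0, -0.0]
ft_force: [-0.7, 0.2, -2.5]
grip_width: 0.0143
grasp_force: 61.1
```

>>> drive_tool:
  rows:
    - {"dx": 0.02,"dy": 0,"dz": 0,"wx": 0,"wy": 0,"wz": 0,"hand": 5}
    - {"dx": 0.04,"dy": 0,"dz": 0,"wx": 0,"wy": 0,"wz": 0,"hand": 5}
    - {"dx": 0.04,"dy": 0,"dz": 0,"wx": 0,"wy": 0,"wz": 0,"hand": 5}

```text
clock: 13.9
eef_pos: [0.5564, 0.1502, 0.0699]
tool_rot: [0.624, 0.781, -0.001, 0.001]
ft_force: [1.0, -4.1, -0.1]
grip_width: 0.0145
grasp_force: 61.1
```

Run:
```python
from h import *
o=bot.get_obs();print(o["eef_pos"],o["ft_force"],o["ft_torque"],yaw())
u=np.array([-.2212,.9752]);v=np.array([.9752,.2212])
d=np.array(o["eef_pos"][:2])-[.5395,.2305];print("along",d@u,"lat",d@v)
```

```text
[0.55642329 0.15017007 0.06989307] [ 0.98278152 -4.05199801 -0.12664276] [-0.93347766 -0.21175787 -0.03432562] 102.72861281593622
along -0.08208118056538437 lat -0.0012653885818930185
```

>>> drive_tool:
  rows:
    - {"dx": -0.01,"dy": 0,"dz": 0.02,"wx": 0,"wy": 0,"wz": 0,"hand": 5}
    - {"dx": -0.01,"dy": 0,"dz": 0.03,"wx": 0,"wy": 0,"wz": 0,"hand": 5}
    - {"dx": -0.01,"dy": 0,"dz": 0.035,"wx": 0,"wy": 0,"wz": 0,"hand": 18}
    - {"dx": -0.01,"dy": 0,"dz": 0.035,"wx": 0,"wy": 0,"wz": 0,"hand": 30}
    - {"dx": -0.01,"dy": 0,"dz": 0.035,"wx": 0,"wy": 0,"wz": 0,"hand": 36}
    - {"dx": -0.01,"dy": 0,"dz": 0.035,"wx": 0,"wy": 0,"wz": 0,"hand": 36}
    - {"dx": -0.01,"dy": 0,"dz": -0.3,"wx": 0,"wy": 0,"wz": 0,"hand": 36}
    - {"dx": -0.01,"dy": 0,"dz": -1,"wx": 0,"wy": 0,"wz": 0,"hand": 36}
    - {"dx": -0.01,"dy": 0,"dz": -1.7,"wx": 0,"wy": 0,"wz": 0,"hand": 36}
    - {"dx": -0.01,"dy": 0,"dz": -2.4,"wx": 0,"wy": 0,"wz": 0,"hand": 36}
    - {"dx": -0.01,"dy": 0,"dz": -2.4,"wx": 0,"wy": 0,"wz": 0,"hand": 36}
    - {"dx": -0.01,"dy": 0,"dz": -2.4,"wx": 0,"wy": 0,"wz": 0,"hand": 36}

```text
clock: 15.1
eef_pos: [0.5569, 0.1512, 0.1909]
tool_rot: [0.624, 0.781, 0.001, 0.001]
ft_force: [-0.2, 0.4, -0.4]
grip_width: 0.036
grasp_force: 0.0
```

```bash
python3 look1.py s3
python3 - <<'E'
from h import *
o=json.load(open("s3.json"));C=cam("wrist",o);r=R.from_quat(o["tool_rot"])
print(bot.get_calibration("wrist")["mount"].round(5).tolist())
i=cv2.imread("pics/s3.png"); g=cv2.cvtColor(i,cv2.COLOR_BGR2GRAY).astype(int)
print(o["eef_pos"],proj(C,(.5395,.2305,.137)))
hsv=cv2.cvtColor(i,cv2.COLOR_BGR2HSV); m=((hsv[...,0]<8)|(hsv[...,0]>172))&(hsv[...,1]>130)&(hsv[...,2]>50)
for v in (150,170,190,210,230,250,270):
    c=np.where(m[v,180:310])[0]+180
    if len(c): print(v,c[0],c[-1],onz(C,c.mean(),v,.098).round(4))
n=np.where(m[:,180:310].any(1))[0];print("red rows",n[0],n[-1])
bk=(g<55); 
x=bot.outline_of("wrist","t_grip")[0]; mm=x["region"]; print(x["score"],x["extent"]); 
k=(hsv[...,2]<75)&(hsv[...,1]<110)&(cv2.dilate(mm.astype(np.uint8),np.ones((9,9)))>0)
pts=np.argwhere(k)[:,::-1].astype(np.float32);print(len(pts),cv2.minAreaRect(pts),pts.mean(0))
pc=pts-pts.mean(0);w,V=np.linalg.eigh(pc.T@pc);print("axis",V[:,1],np.sqrt(w/len(pts)))
E
```

```text
15.1 [0.55693548 0.15121466 0.19085716] 102.78321448557188 [0.26 0.4  0.17 1.33 0.   1.61]
[ 236  155   21  155 2922] ((246.0, 232.0), (154.0, 20.0), 90.0)
[236. 155.] [0.5456 0.1593 0.013 ]
[256. 155.] [0.5649 0.1637 0.013 ]
[256. 309.] [ 0.6066 -0.0128  0.013 ]
[236. 309.] [ 0.584  -0.0179  0.013 ]
[[0.00052, 0.94903, 0.31518, 0.08148], [1.0, -0.00067, 0.00036, 0.00146], [0.00055, 0.31518, -0.94903, -0.15752], [0.0, 0.0, 0.0, 1.0]]
[0.5569354786539421, 0.15121465527104005, 0.19085715885071566] [245.55861327  80.03547034]
170 237 256 [0.5543 0.168  0.098 ]
190 237 255 [0.5574 0.1525 0.098 ]
210 237 255 [0.561  0.1365 0.098 ]
230 237 255 [0.5648 0.1199 0.098 ]
250 237 255 [0.5687 0.1025 0.098 ]
270 238 255 [0.5732 0.0846 0.098 ]
red rows 155 309
0.97 [246.7, 82.8, 68.7, 50.5]
1145 ((244.7152862548828, 79.75243377685547), (74.70594787597656, 31.62781524658203), 41.00908660888672) [244.30917  79.80262]
axis [-0.86671376 -0.49880585] [ 6.9843087 23.29924  ]
```

Run:
```python
from h import *
o=json.load(open("s3.json"));C=cam("wrist",o)
a=onz(C,244.3-22*.867,79.8-22*.499,.137);b=onz(C,244.3+22*.867,79.8+22*.499,.137);d=b-a
print(a,b,np.degrees(np.arctan2(d[1],d[0])))
print("stud",onz(C,244.3,79.8,.137))
mv([.5395,.2305,.19],180)
```

```text
[0.52665982 0.23390268 0.137     ] [0.55108214 0.22695805 0.137     ] -15.873418312277058
stud [0.5387529  0.23046394 0.137     ]
d [ 1.627  0.042 -0.03 ] w [ -0.022  -0.019 -15.444] from [0.5554 0.1507 0.1885]
```

>>> drive_tool:
  rows:
    - {"dx": 0.5,"dy": 0.01,"dz": 0,"wx": 0,"wy": 0,"wz": -1.7,"hand": 40}
    - {"dx": 1,"dy": 0.03,"dz": 0,"wx": 0,"wy": 0,"wz": -3.4,"hand": 40}
    - {"dx": 1.62,"dy": 0.03,"dz": 0,"wx": 0,"wy": 0,"wz": -5.1,"hand": 40}
    - {"dx": 1.62,"dy": 0.03,"dz": 0,"wx": 0,"wy": 0,"wz": -6.8,"hand": 40}
    - {"dx": 1.62,"dy": 0.03,"dz": 0,"wx": 0,"wy": 0,"wz": -8.5,"hand": 40}
    - {"dx": 1.62,"dy": 0.03,"dz": 0,"wx": 0,"wy": 0,"wz": -10.2,"hand": 40}
    - {"dx": 1.62,"dy": 0.03,"dz": 0,"wx": 0,"wy": 0,"wz": -11.9,"hand": 40}
    - {"dx": 1.62,"dy": 0.03,"dz": 0,"wx": 0,"wy": 0,"wz": -13.6,"hand": 40}
    - {"dx": 1.62,"dy": 0.03,"dz": 0,"wx": 0,"wy": 0,"wz": -15.3,"hand": 40}
    - {"dx": 1.62,"dy": 0.03,"dz": 0,"wx": 0,"wy": 0,"wz": -17,"hand": 40}
    - {"dx": 1.62,"dy": 0.03,"dz": 0,"wx": 0,"wy": 0,"wz": -18.7,"hand": 40}
    - {"dx": 1.62,"dy": 0.03,"dz": 0,"wx": 0,"wy": 0,"wz": -20.4,"hand": 40}
    - {"dx": 1.62,"dy": 0.03,"dz": 0,"wx": 0,"wy": 0,"wz": -22.1,"hand": 40}
    - {"dx": 1.62,"dy": 0.03,"dz": 0,"wx": 0,"wy": 0,"wz": -24,"hand": 40}
    - {"dx": 1.62,"dy": 0.03,"dz": 0,"wx": 0,"wy": 0,"wz": -24,"hand": 40}

```text
clock: 16.7
eef_pos: [0.5388, 0.2297, 0.1878]
tool_rot: [-0.365, 0.931, 0.0, -0.002]
ft_force: [0.2, -0.3, -0.1]
grip_width: 0.0401
grasp_force: 0.0
```

Run:
```python
from h import *
print(yaw(),np.round(bot.get_obs()["joint_pos"],2));mv([.5392,.2305,.15],-16)
```

```text
-137.19809697912297 [ 0.4   0.43  0.2   1.34  0.   -0.34]
d [-0.018  0.005  0.756] w [ 5.200e-02 -7.000e-03 -2.424e+01] from [0.5388 0.2297 0.1878]
```

>>> drive_tool:
  rows:
    - {"dx": 0,"dy": 0,"dz": 0.1,"wx": 0,"wy": 0,"wz": -1.7,"hand": 40}
    - {"dx": 0,"dy": 0,"dz": 0.2,"wx": 0,"wy": 0,"wz": -3.4,"hand": 40}
    - {"dx": 0,"dy": 0,"dz": 0.3,"wx": 0,"wy": 0,"wz": -5.1,"hand": 40}
    - {"dx": 0,"dy": 0,"dz": 0.4,"wx": 0,"wy": 0,"wz": -6.8,"hand": 40}
    - {"dx": 0,"dy": 0,"dz": 0.5,"wx": 0,"wy": 0,"wz": -8.5,"hand": 40}
    - {"dx": 0,"dy": 0,"dz": 0.6,"wx": 0,"wy": 0,"wz": -10.2,"hand": 40}
    - {"dx": 0,"dy": 0,"dz": 0.7,"wx": 0,"wy": 0,"wz": -11.9,"hand": 40}
    - {"dx": 0,"dy": 0,"dz": 0.75,"wx": 0,"wy": 0,"wz": -13.6,"hand": 40}
    - {"dx": 0,"dy": 0,"dz": 0.75,"wx": 0,"wy": 0,"wz": -15.3,"hand": 40}
    - {"dx": 0,"dy": 0,"dz": 0.75,"wx": 0,"wy": 0,"wz": -17,"hand": 40}
    - {"dx": 0,"dy": 0,"dz": 0.75,"wx": 0,"wy": 0,"wz": -18.7,"hand": 40}
    - {"dx": 0,"dy": 0,"dz": 0.75,"wx": 0,"wy": 0,"wz": -20.4,"hand": 40}
    - {"dx": 0,"dy": 0,"dz": 0.75,"wx": 0,"wy": 0,"wz": -22.1,"hand": 40}
    - {"dx": 0,"dy": 0,"dz": 0.75,"wx": 0,"wy": 0,"wz": -24.24,"hand": 40}
    - {"dx": 0,"dy": 0,"dz": 0.75,"wx": 0,"wy": 0,"wz": -24.24,"hand": 40}
    - {"dx": 0,"dy": 0,"dz": 0.75,"wx": 0,"wy": 0,"wz": -24.24,"hand": 40}

```text
clock: 18.3
eef_pos: [0.5391, 0.2299, 0.1511]
tool_rot: [0.99, -0.141, -0.001, 0.001]
ft_force: [0.8, 0.1, 0.2]
grip_width: 0.0397
grasp_force: 0.0
```

```bash
python3 look1.py s4
python3 - <<'E'
from h import *
o=json.load(open("s4.json"));C=cam("wrist",o)
i=cv2.imread("pics/s4.png"); hsv=cv2.cvtColor(i,cv2.COLOR_BGR2HSV)
print(proj(C,(.5392,.2305,.137)))
for x in bot.outline_of("wrist","t_grip")[:2]: print(x["score"],np.round(x["extent"]))
k=(hsv[...,2]<75)&(hsv[...,1]<110)
# ascii of the dark mask round the bar
for v in range(200,330,6): print(v,"".join("#" if k[v,c] else ("w" if hsv[v,c,2]>140 else ".") for c in range(130,370,4)))
E
```

```text
18.3 [0.5391396  0.22986975 0.15109333] -16.171196295871066 [ 0.4   0.45  0.13  1.25  0.   -2.46]
[ 317   52  195  128 6455] ((419.5392150878906, 117.68514251708984), (31.76437759399414, 223.13046264648438), 62.10273361206055)
[313.50812 155.84865] [0.5406 0.1698 0.013 ]
[510.70813   51.448666] [ 0.5797 -0.      0.013 ]
[525.5703   79.52164] [ 0.5544 -0.0108  0.013 ]
[328.3703  183.92162] [0.5118 0.1626 0.013 ]
[247.90009585 236.66216642]
0.89 [249. 228.  37.  84.]
200 www..w..............wwww....#####w.w.......wwwwwwwwwwwwwwwww
206 wwww.ww.............wwwwww########www......wwwwwwwwwwwwwwwww
212 wwww..ww.............wwww.########.w........wwwwwwwwwwwwwwww
218 wwwww..ww............wwww.########.ww....wwwwwwwwwwwwwwwwwww
224 wwwwww.www............wwww########wwwwwwwwwwwwwwwwwwwwwwwwww
230 wwwwww..www.............www.####.wwwwwwwwwwwwwwwwwwwwwwwwwww
236 wwwwwww.wwww...............######wwwwwwwwwwwwwwwwwwwwwwwwwww
242 wwwwwwww.wwww..............##.###wwwwwwwwwwwwwwwwwwwwwwwwwww
248 wwwwwwww..wwww...#...........###.wwwwwwww#...wwwwwwwwwwwwwww
254 wwwwwwwww.wwww...##.........####..wwwwwww##...wwwwwwwwwwwwww
260 wwwwwwwwww.###..###.........#####..wwwwww##...##.wwwwwwwwwww
266 wwwwwwwwww###...###.........####.....wwww###..####wwwwwwwwww
272 wwwwwwwww####..####....................w.#.#...###.wwwwwwwww
278 wwwwwwwww###...####......................##.#..####wwwwwwwww
284 wwwwwwww####...####w.....................####...###.wwwwwwww
290 wwwwwww####...#####ww....................####....###wwwwwwww
296 wwwww########..###.www...................####..#######wwwwww
302 wwww##############.wwww.................w##############wwwww
308 ww.###############wwwwww.............wwww.###############.ww
314 #################.wwwwwww.........ww......##################
320 #################wwwwwwwww.........wwwwwww##################
326 #################wwwwwww.....wwwwwwwwwwwww.#################
```

>>> drive_tool:
  rows:
    - {"dx": 0,"dy": 0,"dz": 0.4,"wx": 0,"wy": 0,"wz": 0,"hand": 40}
    - {"dx": 0,"dy": 0,"dz": 0.7,"wx": 0,"wy": 0,"wz": 0,"hand": 40}
    - {"dx": 0,"dy": 0,"dz": 1.0,"wx": 0,"wy": 0,"wz": 0,"hand": 40}
    - {"dx": 0,"dy": 0,"dz": 1.12,"wx": 0,"wy": 0,"wz": 0,"hand": 40}
    - {"dx": 0,"dy": 0,"dz": 1.12,"wx": 0,"wy": 0,"wz": 0,"hand": 30}
    - {"dx": 0,"dy": 0,"dz": 1.12,"wx": 0,"wy": 0,"wz": 0,"hand": 20}
    - {"dx": 0,"dy": 0,"dz": 1.12,"wx": 0,"wy": 0,"wz": 0,"hand": 10}
    - {"dx": 0,"dy": 0,"dz": 1.12,"wx": 0,"wy": 0,"wz": 0,"hand": 4}
    - {"dx": 0,"dy": 0,"dz": 1.12,"wx": 0,"wy": 0,"wz": 0,"hand": 4}

```text
clock: 19.3
eef_pos: [0.5402, 0.2294, 0.0973]
tool_rot: [0.99, -0.14, 0.001, 0.0]
ft_force: [-1.6, -3.9, 5.8]
grip_width: 0.0107
grasp_force: 60.9
```

```bash
cat > st.py <<'E'
from h import *
o=bot.get_obs();print(o["clock"],np.round(o["eef_pos"],4),np.round(o["ft_force"],1),np.round(o["ft_torque"],3),"yaw",yaw(),"gf",o["grasp_force"],"w",o["grip_width"],"q6",np.round(o["joint_pos"][5],3))
E
python3 st.py
```

```text
19.3 [0.5402 0.2294 0.0973] [-1.6 -3.9  5.8] [-1.009  0.331  0.063] yaw -16.06479261722271 gf 60.91142535209656 w 0.01071037838394715 q6 -2.459
```

>>> drive_tool:
  rows:
    - {"dx": 0,"dy": 0,"dz": -0.02,"wx": 0,"wy": 0,"wz": 0.5,"hand": 4}
    - {"dx": 0,"dy": 0,"dz": -0.02,"wx": 0,"wy": 0,"wz": 1.5,"hand": 4}
    - {"dx": 0,"dy": 0,"dz": -0.02,"wx": 0,"wy": 0,"wz": 3,"hand": 4}
    - {"dx": 0,"dy": 0,"dz": -0.02,"wx": 0,"wy": 0,"wz": 4.5,"hand": 4}
    - {"dx": 0,"dy": 0,"dz": -0.02,"wx": 0,"wy": 0,"wz": 6,"hand": 4}
    - {"dx": 0,"dy": 0,"dz": -0.02,"wx": 0,"wy": 0,"wz": 7,"hand": 4}
    - {"dx": 0,"dy": 0,"dz": -0.02,"wx": 0,"wy": 0,"wz": 8,"hand": 4}
    - {"dx": 0,"dy": 0,"dz": -0.02,"wx": 0,"wy": 0,"wz": 8,"hand": 4}

```text
clock: 20.1
eef_pos: [0.5396, 0.2283, 0.0974]
tool_rot: [0.882, -0.471, 0.001, 0.001]
ft_force: [-1.2, -6.1, 2.1]
grip_width: 0.0109
grasp_force: 60.6
```

```bash
python3 st.py
```

```text
20.1 [0.5396 0.2283 0.0974] [-1.2 -6.1  2.1] [-1.356  0.336 -0.049] yaw -56.187150905808856 gf 60.58921694755554 w 0.010893265994485849 q6 -1.759
```

>>> drive_tool:
  rows:
    - {"dx": 0.025,"dy": 0.015,"dz": 0,"wx": 0,"wy": 0,"wz": 1,"hand": 4}
    - {"dx": 0.025,"dy": 0.015,"dz": 0,"wx": 0,"wy": 0,"wz": 2,"hand": 4}
    - {"dx": 0.025,"dy": 0.015,"dz": 0,"wx": 0,"wy": 0,"wz": 3,"hand": 4}
    - {"dx": 0.025,"dy": 0.015,"dz": 0,"wx": 0,"wy": 0,"wz": 4,"hand": 4}
    - {"dx": 0.025,"dy": 0.015,"dz": 0,"wx": 0,"wy": 0,"wz": 4,"hand": 4}

```text
clock: 20.6
eef_pos: [0.5391, 0.2279, 0.0974]
tool_rot: [0.788, -0.616, -0.0, 0.001]
ft_force: [-3.5, -4.6, 3.0]
grip_width: 0.011
grasp_force: 60.6
```

```bash
python3 st.py
```

```text
20.6 [0.5391 0.2279 0.0974] [-3.5 -4.6  3. ] [-0.913  0.662 -0.029] yaw -76.09465116221915 gf 60.646557211875916 w 0.010969454556994487 q6 -1.413
```

>>> drive_tool:
  rows:
    - {"dx": 0.016,"dy": 0.02,"dz": 0,"wx": 0,"wy": 0,"wz": 1,"hand": 4}
    - {"dx": 0.016,"dy": 0.02,"dz": 0,"wx": 0,"wy": 0,"wz": 2,"hand": 4}
    - {"dx": 0.016,"dy": 0.02,"dz": 0,"wx": 0,"wy": 0,"wz": 3,"hand": 4}
    - {"dx": 0.016,"dy": 0.02,"dz": 0,"wx": 0,"wy": 0,"wz": 3,"hand": 4}

```text
clock: 21.0
eef_pos: [0.5386, 0.2276, 0.0973]
tool_rot: [-0.701, 0.713, 0.0, -0.0]
ft_force: [-3.0, -2.6, 2.5]
grip_width: 0.011
grasp_force: 60.5
```

```bash
python3 st.py
```

```text
21.0 [0.5386 0.2276 0.0973] [-3.  -2.6  2.5] [-0.552  0.657 -0.105] yaw -90.97881166666576 gf 60.54863691329956 w 0.010955693663950165 q6 -1.154
```

>>> drive_tool:
  rows:
    - {"dx": 0,"dy": 0,"dz": 0,"wx": 0,"wy": 0,"wz": 0.7,"hand": 4}
    - {"dx": 0,"dy": 0,"dz": 0,"wx": 0,"wy": 0,"wz": 1.4,"hand": 4}
    - {"dx": 0,"dy": 0,"dz": 0,"wx": 0,"wy": 0,"wz": 2,"hand": 4}
    - {"dx": 0,"dy": 0,"dz": 0,"wx": 0,"wy": 0,"wz": 2,"hand": 4}

```text
clock: 21.4
eef_pos: [0.5383, 0.2276, 0.0973]
tool_rot: [-0.637, 0.771, 0.0, -0.001]
ft_force: [-4.4, -2.9, 3.9]
grip_width: 0.011
grasp_force: 60.7
```

```bash
python3 st.py
```

```text
21.4 [0.5383 0.2276 0.0973] [-4.4 -2.9  3.9] [-0.618  0.931 -0.03 ] yaw -100.90094908909738 gf 60.713982582092285 w 0.011026810166878695 q6 -0.981
```

>>> drive_tool:
  rows:
    - {"dx": 0,"dy": 0.01,"dz": 0,"wx": 0,"wy": 0,"wz": 0.7,"hand": 4}
    - {"dx": 0,"dy": 0.01,"dz": 0,"wx": 0,"wy": 0,"wz": 1.4,"hand": 4}
    - {"dx": 0,"dy": 0.01,"dz": 0,"wx": 0,"wy": 0,"wz": 2,"hand": 4}
    - {"dx": 0,"dy": 0.01,"dz": 0,"wx": 0,"wy": 0,"wz": 2,"hand": 4}

```text
clock: 21.8
eef_pos: [0.538, 0.2276, 0.0973]
tool_rot: [-0.567, 0.824, 0.0, -0.001]
ft_force: [-4.8, -2.4, 4.4]
grip_width: 0.0109
grasp_force: 60.8
```

```bash
python3 st.py
```

```text
21.8 [0.538  0.2276 0.0973] [-4.8 -2.4  4.4] [-0.622  0.993 -0.11 ] yaw -110.88680378070933 gf 60.750346183776855 w 0.01094553847394033 q6 -0.806
```

>>> drive_tool:
  rows:
    - {"dx": 0,"dy": 0,"dz": 0,"wx": 0,"wy": 0,"wz": 0.7,"hand": 4}
    - {"dx": 0,"dy": 0,"dz": 0,"wx": 0,"wy": 0,"wz": 1.4,"hand": 4}
    - {"dx": 0,"dy": 0,"dz": 0,"wx": 0,"wy": 0,"wz": 2,"hand": 4}
    - {"dx": 0,"dy": 0,"dz": 0,"wx": 0,"wy": 0,"wz": 2,"hand": 4}

```text
clock: 22.2
eef_pos: [0.5377, 0.2277, 0.0973]
tool_rot: [-0.493, 0.87, 0.0, -0.001]
ft_force: [-4.9, -2.3, 4.0]
grip_width: 0.0109
grasp_force: 60.8
```

```bash
python3 st.py
```

```text
22.2 [0.5377 0.2277 0.0973] [-4.9 -2.3  4. ] [-0.626  1.1   -0.012] yaw -120.86098305355912 gf 60.8215194940567 w 0.010891209199328119 q6 -0.632
```

>>> drive_tool:
  rows:
    - {"dx": 0,"dy": 0,"dz": 0,"wx": 0,"wy": 0,"wz": 0.7,"hand": 4}
    - {"dx": 0,"dy": 0,"dz": 0,"wx": 0,"wy": 0,"wz": 1.4,"hand": 4}
    - {"dx": 0,"dy": 0,"dz": 0,"wx": 0,"wy": 0,"wz": 2,"hand": 4}
    - {"dx": 0,"dy": 0,"dz": 0,"wx": 0,"wy": 0,"wz": 2,"hand": 4}

```text
clock: 22.6
eef_pos: [0.5374, 0.2279, 0.0973]
tool_rot: [-0.416, 0.909, 0.001, -0.001]
ft_force: [-6.0, -2.8, 4.2]
grip_width: 0.0108
grasp_force: 60.9
```

```bash
python3 st.py
```

```text
22.6 [0.5374 0.2279 0.0973] [-6.  -2.8  4.2] [-0.602  1.27   0.13 ] yaw -130.82949881991635 gf 60.88939011096954 w 0.010811572404058764 q6 -0.458
```

>>> drive_tool:
  rows:
    - {"dx": 0,"dy": 0,"dz": 0,"wx": 0,"wy": 0,"wz": 0.7,"hand": 4}
    - {"dx": 0,"dy": 0,"dz": 0,"wx": 0,"wy": 0,"wz": 1.4,"hand": 4}
    - {"dx": 0,"dy": 0,"dz": 0,"wx": 0,"wy": 0,"wz": 2,"hand": 4}
    - {"dx": 0,"dy": 0,"dz": 0,"wx": 0,"wy": 0,"wz": 2,"hand": 4}

```text
clock: 23.0
eef_pos: [0.5372, 0.228, 0.0973]
tool_rot: [-0.335, 0.942, 0.001, -0.001]
ft_force: [-6.2, -2.1, 4.6]
grip_width: 0.0107
grasp_force: 60.9
```

```bash
python3 st.py
```

```text
23.0 [0.5372 0.228  0.0973] [-6.2 -2.1  4.6] [-0.519  1.396  0.155] yaw -140.80922391685363 gf 60.9493625164032 w 0.010730251802101097 q6 -0.283
```

>>> drive_tool:
  rows:
    - {"dx": 0,"dy": -0.01,"dz": 0,"wx": 0,"wy": 0,"wz": 0.7,"hand": 4}
    - {"dx": 0,"dy": -0.01,"dz": 0,"wx": 0,"wy": 0,"wz": 1.4,"hand": 4}
    - {"dx": 0,"dy": -0.01,"dz": 0,"wx": 0,"wy": 0,"wz": 2,"hand": 4}
    - {"dx": 0,"dy": -0.01,"dz": 0,"wx": 0,"wy": 0,"wz": 2,"hand": 4}

```text
clock: 23.4
eef_pos: [0.537, 0.2282, 0.0973]
tool_rot: [-0.252, 0.968, 0.001, -0.002]
ft_force: [-7.3, -1.0, 5.2]
grip_width: 0.0108
grasp_force: 61.1
```

```bash
cat > tq.py <<'E'
from h import *
a=[]
for k in range(5): a.append(np.r_[bot.get_obs()["ft_torque"],bot.get_obs()["ft_force"]]); bot.camera("side")
print(np.mean(a,0).round(3),np.std(a,0).round(3))
E
python3 st.py; python3 tq.py
```

```text
23.4 [0.537  0.2282 0.0973] [-7.3 -1.   5.2] [-0.237  1.687  0.348] yaw -150.7683688139006 gf 61.05046570301056 w 0.010830833728732846 q6 -0.11
[-0.244  1.678  0.278 -7.339 -0.917  5.484] [0.008 0.016 0.039 0.304 0.388 0.27 ]
```

>>> drive_tool:
  rows:
    - {"dx": 0.014,"dy": 0.008,"dz": 0,"wx": 0,"wy": 0,"wz": 0.7,"hand": 4}
    - {"dx": 0.014,"dy": 0.008,"dz": 0,"wx": 0,"wy": 0,"wz": 1.4,"hand": 4}
    - {"dx": 0.014,"dy": 0.008,"dz": 0,"wx": 0,"wy": 0,"wz": 2,"hand": 4}
    - {"dx": 0.014,"dy": 0.008,"dz": 0,"wx": 0,"wy": 0,"wz": 2,"hand": 4}

```text
clock: 24.05
eef_pos: [0.5367, 0.2284, 0.0973]
tool_rot: [-0.167, 0.986, 0.001, -0.001]
ft_force: [-6.6, -1.3, 4.4]
grip_width: 0.0108
grasp_force: 60.9
```

```bash
python3 st.py; python3 tq.py
```

```text
24.05 [0.5367 0.2284 0.0973] [-6.6 -1.3  4.4] [-0.163  1.377  0.389] yaw -160.75352575337715 gf 60.9487509727478 w 0.01084460112256952 q6 0.065
[-0.147  1.384  0.368 -6.012 -0.738  4.204] [0.023 0.016 0.026 0.343 0.603 0.297]
```

>>> drive_tool:
  rows:
    - {"dx": 0.01,"dy": 0,"dz": 0,"wx": 0,"wy": 0,"wz": 0.6,"hand": 4}
    - {"dx": 0.01,"dy": 0,"dz": 0,"wx": 0,"wy": 0,"wz": 1.2,"hand": 4}
    - {"dx": 0.01,"dy": 0,"dz": 0,"wx": 0,"wy": 0,"wz": 1.7,"hand": 4}
    - {"dx": 0.01,"dy": 0,"dz": 0,"wx": 0,"wy": 0,"wz": 1.7,"hand": 4}

```text
clock: 24.7
eef_pos: [0.5365, 0.2287, 0.0973]
tool_rot: [-0.094, 0.996, 0.001, -0.001]
ft_force: [-5.7, 0.5, 3.6]
grip_width: 0.0105
grasp_force: 60.9
```

```bash
python3 st.py; python3 tq.py
```

```text
24.7 [0.5365 0.2287 0.0973] [-5.7  0.5  3.6] [0.055 1.263 0.45 ] yaw -169.2205829210281 gf 60.94089388847351 w 0.010504015262488847 q6 0.213
[ 0.074  1.224  0.468 -5.655  0.79   3.856] [0.017 0.029 0.015 0.468 0.408 0.188]
```

>>> drive_tool:
  rows:
    - {"dx": 0,"dy": 0,"dz": 0,"wx": 0,"wy": 0,"wz": 0,"hand": 25}
    - {"dx": 0,"dy": 0,"dz": 0,"wx": 0,"wy": 0,"wz": 0,"hand": 40}
    - {"dx": 0,"dy": 0,"dz": 0,"wx": 0,"wy": 0,"wz": 0,"hand": 40}
    - {"dx": 0,"dy": 0,"dz": -0.6,"wx": 0,"wy": 0,"wz": 0,"hand": 40}
    - {"dx": 0,"dy": 0,"dz": -1.3,"wx": 0,"wy": 0,"wz": 0,"hand": 40}
    - {"dx": 0,"dy": 0,"dz": -2,"wx": 0,"wy": 0,"wz": 0,"hand": 40}
    - {"dx": 0,"dy": 0,"dz": -2,"wx": 0,"wy": 0,"wz": 0,"hand": 40}

```text
clock: 25.65
eef_pos: [0.5415, 0.2285, 0.2035]
tool_rot: [-0.091, 0.996, 0.002, 0.006]
ft_force: [0.7, 0.9, 0.1]
grip_width: 0.0399
grasp_force: 0.0
```

```bash
python3 st.py; python3 tq.py; python3 -c "
from h import *
mv([.5569,.1512,.19],102.78)"
```

```text
25.65 [0.5415 0.2285 0.2035] [0.7 0.9 0.1] [ 0.039 -0.074  0.001] yaw -169.51074751879534 gf 0.0 w 0.03985476304623439 q6 0.216
[ 0.013 -0.02   0.014  0.084  0.156 -0.114] [0.024 0.039 0.015 0.442 0.455 0.351]
d [-0.118 -1.558  0.113] w [-0.029 -0.02  17.539] from [0.537  0.2268 0.1956]
```

>>> drive_tool:
  rows:
    - {"dx": -0.03,"dy": -0.3,"dz": 0,"wx": 0,"wy": 0,"wz": 1.7,"hand": 36}
    - {"dx": -0.06,"dy": -0.7,"dz": 0,"wx": 0,"wy": 0,"wz": 3.4,"hand": 36}
    - {"dx": -0.1,"dy": -1.1,"dz": 0.1,"wx": 0,"wy": 0,"wz": 5.1,"hand": 36}
    - {"dx": -0.12,"dy": -1.56,"dz": 0.11,"wx": 0,"wy": 0,"wz": 6.8,"hand": 36}
    - {"dx": -0.12,"dy": -1.56,"dz": 0.11,"wx": 0,"wy": 0,"wz": 8.5,"hand": 36}
    - {"dx": -0.12,"dy": -1.56,"dz": 0.11,"wx": 0,"wy": 0,"wz": 10.2,"hand": 36}
    - {"dx": -0.12,"dy": -1.56,"dz": 0.11,"wx": 0,"wy": 0,"wz": 11.9,"hand": 36}
    - {"dx": -0.12,"dy": -1.56,"dz": 0.11,"wx": 0,"wy": 0,"wz": 13.6,"hand": 36}
    - {"dx": -0.12,"dy": -1.56,"dz": 0.11,"wx": 0,"wy": 0,"wz": 15.3,"hand": 36}
    - {"dx": -0.12,"dy": -1.56,"dz": 0.11,"wx": 0,"wy": 0,"wz": 17.54,"hand": 36}
    - {"dx": -0.12,"dy": -1.56,"dz": 0.11,"wx": 0,"wy": 0,"wz": 17.54,"hand": 36}
    - {"dx": -0.12,"dy": -1.56,"dz": 0.11,"wx": 0,"wy": 0,"wz": 17.54,"hand": 36}

```text
clock: 27.1
eef_pos: [0.557, 0.1513, 0.1901]
tool_rot: [0.624, 0.781, -0.001, -0.001]
ft_force: [0.4, -0.7, -0.3]
grip_width: 0.0361
grasp_force: 0.0
```

```bash
cat > hd.py <<'E'
from h import *
import sys
n=sys.argv[1]; o=json.load(open(n+".json"));C=cam("wrist",o)
i=cv2.imread(f"pics/{n}.png"); hsv=cv2.cvtColor(i,cv2.COLOR_BGR2HSV); m=((hsv[...,0]<8)|(hsv[...,0]>172))&(hsv[...,1]>130)&(hsv[...,2]>50)
P=[];Q=[]
for v in range(165,290,3):
    c=np.where(m[v,180:310])[0]+180
    if len(c)>8: P.append(onz(C,c.mean(),v,.098));Q.append((c.mean(),v))
P=np.array(P);d=P[0]-P[-1];print("dir",np.degrees(np.arctan2(d[1],d[0])),P[0].round(4),P[-1].round(4),Q[0],Q[-1])
r=np.where(m[:,180:310].any(1))[0];print("red rows",r[0],r[-1],onz(C,246,r[0],.088).round(4),"proj screw",proj(C,(.5392,.2303,.137)))
x=bot.outline_of("wrist","t_grip")[0]; mm=x["region"]
k=(hsv[...,2]<75)&(hsv[...,1]<110)&(cv2.dilate(mm.astype(np.uint8),np.ones((9,9)))>0)
p=np.argwhere(k)[:,::-1].astype(np.float32);pc=p-p.mean(0);w,V=np.linalg.eigh(pc.T@pc);e=V[:,1]*20
a,b=[onz(C,*(p.mean(0)+s*e),.137) for s in (-1,1)];d=b-a;print("bar",p.mean(0),np.degrees(np.arctan2(d[1],d[0])))
E
python3 look1.py s5; python3 hd.py s5; python3 hd.py s3
```

```text
27.1 [0.55699415 0.15132256 0.19012547] 102.78610004733449 [ 0.27  0.41  0.17  1.34 -0.    1.61]
[ 233  155   23  156 2952] ((243.72991943359375, 232.53012084960938), (20.049142837524414, 155.0113525390625), 0.9963478446006775)
[232.35915 309.84976] [ 0.5791 -0.0198  0.013 ]
[235.05458 154.86185] [0.5437 0.1591 0.013 ]
[255.1007  155.21048] [0.5631 0.1632 0.013 ]
[252.40526 310.1984 ] [ 0.6019 -0.015   0.013 ]
dir 101.53985070448653 [0.5515 0.1715 0.098 ] [0.5728 0.0672 0.098 ] (np.float64(244.5), 165) (np.float64(242.0), 288)
red rows 155 310 [0.5513 0.1771 0.088 ] proj screw [245.36427502  80.37878874]
bar [114.01815 373.5245 ] -176.09392693400892
dir 102.77764581155718 [0.5534 0.1717 0.098 ] [0.577  0.0677 0.098 ] (np.float64(246.5), 165) (np.float64(246.5), 288)
red rows 155 309 [0.5518 0.177  0.088 ] proj screw [244.98339147  80.264005  ]
bar [114.173355 373.66425 ] -176.08232006590052
```

Run:
```python
from h import *
for n in ("s3","s5"):
    o=json.load(open(n+".json"));C=cam("wrist",o); i=cv2.imread(f"pics/{n}.png"); hsv=cv2.cvtColor(i,cv2.COLOR_BGR2HSV)
    k=(hsv[...,2]<75)&(hsv[...,1]<110); k[:45]=0;k[116:]=0;k[:,:212]=0;k[:,282:]=0
    p=np.argwhere(k)[:,::-1].astype(np.float32);pc=p-p.mean(0);w,V=np.linalg.eigh(pc.T@pc);e=V[:,1]*20
    a,b=[onz(C,*(p.mean(0)+s*e),.137) for s in (-1,1)];d=b-a;print(n,len(p),p.mean(0),np.degrees(np.arctan2(d[1],d[0])),np.sqrt(w/len(p)))
mv([.557-.0018*.975,.1513-.0018*.2212,.0685],101.54)
```

```text
s3 1212 [244.6312   79.98598] 163.91359914722605 [ 6.8246865 22.467144 ]
s5 1219 [246.52092  80.24118] -153.16479180442423 [ 6.9527264 21.807272 ]
d [-1.000e-03 -4.000e-02  2.449e+00] w [-0.018  0.001  0.257] from [0.5574 0.1515 0.1909]
```

>>> drive_tool:
  rows:
    - {"dx": 0,"dy": -0.038,"dz": 0.5,"wx": 0,"wy": 0,"wz": 0.25,"hand": 36}
    - {"dx": 0,"dy": -0.038,"dz": 1.2,"wx": 0,"wy": 0,"wz": 0.25,"hand": 36}
    - {"dx": 0,"dy": -0.038,"dz": 1.9,"wx": 0,"wy": 0,"wz": 0.25,"hand": 36}
    - {"dx": 0,"dy": -0.038,"dz": 2.3,"wx": 0,"wy": 0,"wz": 0.25,"hand": 36}
    - {"dx": 0,"dy": -0.038,"dz": 2.43,"wx": 0,"wy": 0,"wz": 0.25,"hand": 36}
    - {"dx": 0,"dy": -0.038,"dz": 2.43,"wx": 0,"wy": 0,"wz": 0.25,"hand": 36}
    - {"dx": 0,"dy": -0.038,"dz": 2.43,"wx": 0,"wy": 0,"wz": 0.25,"hand": 24}
    - {"dx": 0,"dy": -0.038,"dz": 2.43,"wx": 0,"wy": 0,"wz": 0.25,"hand": 14}
    - {"dx": 0,"dy": -0.038,"dz": 2.43,"wx": 0,"wy": 0,"wz": 0.25,"hand": 5}
    - {"dx": 0,"dy": -0.038,"dz": 2.43,"wx": 0,"wy": 0,"wz": 0.25,"hand": 5}

```text
clock: 28.25
eef_pos: [0.5562, 0.1512, 0.0721]
tool_rot: [0.632, 0.775, 0.001, 0.001]
ft_force: [-2.7, -0.5, 6.9]
grip_width: 0.014
grasp_force: 59.2
```

```bash
python3 st.py
```

```text
28.25 [0.5562 0.1512 0.0721] [-2.7 -0.5  6.9] [-0.328  0.763  0.463] yaw 101.57486261776468 gf 59.15975332260132 w 0.014020548549690244 q6 1.634
```

>>> drive_tool:
  rows:
    - {"dx": 0,"dy": 0,"dz": -0.03,"wx": 0,"wy": 0,"wz": -0.12,"hand": 5}
    - {"dx": -0.03,"dy": 0.01,"dz": -0.05,"wx": 0,"wy": 0,"wz": -0.15,"hand": 5}
    - {"dx": -0.1,"dy": 0.01,"dz": -0.05,"wx": 0,"wy": 0,"wz": -0.15,"hand": 5}
    - {"dx": -0.2,"dy": 0.01,"dz": -0.05,"wx": 0,"wy": 0,"wz": -0.15,"hand": 5}
    - {"dx": -0.2,"dy": 0.01,"dz": -0.05,"wx": 0,"wy": 0,"wz": -0.15,"hand": 5}

```text
clock: 28.75
eef_pos: [0.5579, 0.1438, 0.0727]
tool_rot: [0.627, 0.779, 0.001, -0.002]
ft_force: [-3.0, 6.2, -2.6]
grip_width: 0.0143
grasp_force: 59.0
```

```bash
python3 st.py
```

```text
28.75 [0.5579 0.1438 0.0727] [-3.   6.2 -2.6] [1.213 0.645 0.047] yaw 102.3613263443466 gf 58.97395312786102 w 0.014266443388582727 q6 1.605
```

>>> drive_tool:
  rows:
    - {"dx": -0.12,"dy": 0,"dz": 0,"wx": 0,"wy": 0,"wz": -0.08,"hand": 5}
    - {"dx": -0.24,"dy": 0,"dz": 0,"wx": 0,"wy": 0,"wz": -0.08,"hand": 5}
    - {"dx": -0.36,"dy": 0,"dz": 0,"wx": 0,"wy": 0,"wz": -0.08,"hand": 5}
    - {"dx": -0.36,"dy": 0,"dz": 0,"wx": 0,"wy": 0,"wz": -0.08,"hand": 5}

```text
clock: 29.15
eef_pos: [0.5628, 0.1226, 0.0728]
tool_rot: [0.625, 0.78, -0.0, 0.0]
ft_force: [0.4, 0.1, -1.6]
grip_width: 0.0144
grasp_force: 58.9
```

```bash
python3 st.py
```

```text
29.15 [0.5628 0.1226 0.0728] [ 0.4  0.1 -1.6] [ 0.066  0.014 -0.041] yaw 102.56706464300765 gf 58.925299644470215 w 0.014405724550015183 q6 1.566
```

>>> drive_tool:
  rows:
    - {"dx": -0.25,"dy": 0,"dz": 0,"wx": 0,"wy": 0,"wz": 0,"hand": 5}
    - {"dx": -0.5,"dy": 0,"dz": 0,"wx": 0,"wy": 0,"wz": 0,"hand": 5}
    - {"dx": -0.5,"dy": 0,"dz": -0.3,"wx": 0,"wy": 0,"wz": 0,"hand": 5}
    - {"dx": -0.5,"dy": 0,"dz": -1,"wx": 0,"wy": 0,"wz": 0,"hand": 5}
    - {"dx": -0.5,"dy": 0,"dz": -1.8,"wx": 0,"wy": 0,"wz": 0,"hand": 5}
    - {"dx": -0.5,"dy": 0,"dz": -2.5,"wx": 0,"wy": 0,"wz": 0,"hand": 5}
    - {"dx": -0.5,"dy": 0,"dz": -2.5,"wx": 0,"wy": 0,"wz": 0,"hand": 5}

```text
clock: 29.85
eef_pos: [0.5715, 0.0989, 0.2042]
tool_rot: [0.625, 0.78, 0.004, 0.004]
ft_force: [0.4, 0.0, -2.3]
grip_width: 0.0141
grasp_force: 59.0
```

```bash
python3 st.py; python3 look1.py s6; python3 -c "
from h import *
mv([.514,-.2785,.06],83.6)"
```

```text
29.85 [0.5715 0.0989 0.2042] [ 0.4  0.  -2.3] [ 0.044 -0.046 -0.027] yaw 102.60973896836465 gf 59.04574155807495 w 0.014121804464364295 q6 1.522
29.85 [0.57154961 0.0989416  0.20423294] 102.60973896836465 [ 0.17  0.4   0.19  1.35 -0.    1.52]
[ 228  210   39  167 5616] ((247.65000915527344, 293.0500183105469), (165.966064453125, 37.71015167236328), 89.34146118164062)
[227.8424  210.28917] [0.5663 0.0427 0.013 ]
[265.55008 209.85576] [0.6063 0.052  0.013 ]
[267.4576  375.81085] [ 0.6632 -0.1725  0.013 ]
[229.74994 376.24426] [ 0.6153 -0.1833  0.013 ]
d [-7.117 -2.762  2.807] w [ 0.083 -0.006  3.802] from [0.5701 0.0988 0.2011]
```

>>> drive_tool:
  rows:
    - {"dx": -0.7,"dy": -0.27,"dz": 0,"wx": 0,"wy": 0,"wz": 0.4,"hand": 5}
    - {"dx": -1.5,"dy": -0.58,"dz": 0,"wx": 0,"wy": 0,"wz": 0.8,"hand": 5}
    - {"dx": -2.3,"dy": -0.89,"dz": 0,"wx": 0,"wy": 0,"wz": 1.2,"hand": 5}
    - {"dx": -3.1,"dy": -1.2,"dz": 0,"wx": 0,"wy": 0,"wz": 1.6,"hand": 5}
    - {"dx": -3.9,"dy": -1.5,"dz": 0,"wx": 0,"wy": 0,"wz": 2,"hand": 5}
    - {"dx": -4.7,"dy": -1.82,"dz": 0,"wx": 0,"wy": 0,"wz": 2.5,"hand": 5}
    - {"dx": -5.5,"dy": -2.13,"dz": 0,"wx": 0,"wy": 0,"wz": 3,"hand": 5}
    - {"dx": -6.3,"dy": -2.45,"dz": 0.3,"wx": 0,"wy": 0,"wz": 3.4,"hand": 5}
    - {"dx": -7.12,"dy": -2.76,"dz": 0.8,"wx": 0,"wy": 0,"wz": 3.8,"hand": 5}
    - {"dx": -7.12,"dy": -2.76,"dz": 1.5,"wx": 0,"wy": 0,"wz": 3.8,"hand": 5}
    - {"dx": -7.12,"dy": -2.76,"dz": 2.2,"wx": 0,"wy": 0,"wz": 3.8,"hand": 5}
    - {"dx": -7.12,"dy": -2.76,"dz": 2.8,"wx": 0,"wy": 0,"wz": 3.8,"hand": 5}
    - {"dx": -7.12,"dy": -2.76,"dz": 2.8,"wx": 0,"wy": 0,"wz": 3.8,"hand": 5}
    - {"dx": -7.12,"dy": -2.76,"dz": 2.8,"wx": 0,"wy": 0,"wz": 3.8,"hand": 5}

```text
clock: 31.3
eef_pos: [0.5098, -0.2779, 0.0566]
tool_rot: [0.745, 0.667, -0.001, -0.002]
ft_force: [-0.6, -0.1, -2.1]
grip_width: 0.014
grasp_force: 58.9
```

```bash
python3 st.py;python3 -c "
from h import *
mv([.514,-.2785,.0],83.6)"
```

```text
31.3 [ 0.5098 -0.2779  0.0566] [-0.6 -0.1 -2.1] [-0.062 -0.055  0.015] yaw 83.64605606821952 gf 58.91185641288757 w 0.013964960454503208 q6 1.183
d [-0.004  0.089  1.131] w [-0.039 -0.015  0.009] from [ 0.5098 -0.2779  0.0566]
```

>>> drive_tool:
  rows:
    - {"dx": 0,"dy": 0.08,"dz": 0.5,"wx": 0,"wy": 0,"wz": 0,"hand": 5}
    - {"dx": 0,"dy": 0.08,"dz": 0.9,"wx": 0,"wy": 0,"wz": 0,"hand": 5}
    - {"dx": 0,"dy": 0.08,"dz": 1.06,"wx": 0,"wy": 0,"wz": 0,"hand": 5}
    - {"dx": 0,"dy": 0.08,"dz": 1.12,"wx": 0,"wy": 0,"wz": 0,"hand": 5}
    - {"dx": 0,"dy": 0.08,"dz": 1.15,"wx": 0,"wy": 0,"wz": 0,"hand": 5}
    - {"dx": 0,"dy": 0.08,"dz": 1.15,"wx": 0,"wy": 0,"wz": 0,"hand": 5}

```text
clock: 31.9
eef_pos: [0.5161, -0.279, 0.0016]
tool_rot: [0.745, 0.667, 0.0, 0.001]
ft_force: [-0.5, 0.1, -1.6]
grip_width: 0.014
grasp_force: 59.0
```

>>> drive_tool:
  rows:
    - {"dx": 0,"dy": 0,"dz": 0.03,"wx": 0,"wy": 0,"wz": 0,"hand": 5}
    - {"dx": 0,"dy": 0,"dz": 0.06,"wx": 0,"wy": 0,"wz": 0,"hand": 5}
    - {"dx": 0,"dy": 0,"dz": 0.06,"wx": 0,"wy": 0,"wz": 0,"hand": 5}

```text
clock: 32.2
eef_pos: [0.5151, -0.2786, -0.0026]
tool_rot: [0.745, 0.667, 0.0, 0.0]
ft_force: [0.1, 0.3, -2.6]
grip_width: 0.014
grasp_force: 59.0
```

>>> drive_tool:
  rows:
    - {"dx": 0,"dy": 0,"dz": 0.03,"wx": 0,"wy": 0,"wz": 0,"hand": 5}
    - {"dx": 0,"dy": 0,"dz": 0.05,"wx": 0,"wy": 0,"wz": 0,"hand": 5}
    - {"dx": 0,"dy": 0,"dz": 0.05,"wx": 0,"wy": 0,"wz": 0,"hand": 5}

```text
clock: 32.5
eef_pos: [0.5154, -0.2787, -0.0039]
tool_rot: [0.745, 0.667, 0.0, 0.0]
ft_force: [-2.2, 2.0, 5.7]
grip_width: 0.0145
grasp_force: 60.0
```

Contact with the mat; release and retreat.

>>> drive_tool:
  rows:
    - {"dx": 0,"dy": 0,"dz": 0,"wx": 0,"wy": 0,"wz": 0,"hand": 20}
    - {"dx": 0,"dy": 0,"dz": 0,"wx": 0,"wy": 0,"wz": 0,"hand": 36}
    - {"dx": 0,"dy": 0,"dz": 0,"wx": 0,"wy": 0,"wz": 0,"hand": 40}
    - {"dx": 0,"dy": 0,"dz": -0.4,"wx": 0,"wy": 0,"wz": 0,"hand": 40}
    - {"dx": 0,"dy": 0,"dz": -1.2,"wx": 0,"wy": 0,"wz": 0,"hand": 40}
    - {"dx": 0,"dy": 0,"dz": -2.0,"wx": 0,"wy": 0,"wz": 0,"hand": 40}
    - {"dx": 0,"dy": 0,"dz": -2.8,"wx": 0,"wy": 0,"wz": 0,"hand": 40}
    - {"dx": 0,"dy": 0,"dz": -3.6,"wx": 0,"wy": 0,"wz": 0,"hand": 40}
    - {"dx": 0,"dy": 0,"dz": -3.6,"wx": 0,"wy": 0,"wz": 0,"hand": 40}
    - {"dx": 0,"dy": 0,"dz": -3.6,"wx": 0,"wy": 0,"wz": 0,"hand": 40}

```text
clock: 33.5
eef_pos: [0.5159, -0.279, 0.176]
tool_rot: [0.745, 0.667, 0.001, 0.001]
ft_force: [0.6, -0.3, -1.6]
grip_width: 0.0401
grasp_force: 0.0
```

```bash
python3 look1.py s7
python3 - <<'E'
from h import *
print(bot.get_obs()["ft_force"],bot.get_obs()["joint_vel"])
for n in ("scene","side"):
    bot.camera(n)
    for t in ["spanner_jaw","t_grip","jar","bottle","carton"]:
        r=bot.look_for(n,t); print(n,t,[(np.round(x["extent"]).tolist(),round(x["score"],2)) for x in r[:2]])
E
```

```text
33.5 [ 0.51591587 -0.27899102  0.1760325 ] 83.6715640675624 [-0.5   0.43  0.17  1.31 -0.    1.19]
[ 237  141   20  131 2384] ((246.50732421875, 205.99990844726562), (130.17710876464844, 18.777381896972656), 89.157470703125)
[236.16255 141.05646] [ 0.5102 -0.2513  0.013 ]
[254.93791 140.78033] [ 0.5277 -0.2529  0.013 ]
[256.8521  270.94336] [ 0.5154 -0.3914  0.013 ]
[238.07674 271.21948] [ 0.4955 -0.3895  0.013 ]
[ 0.4778441   0.80619955 -0.86413915] [ 0.00104898  0.02345074 -0.03082054 -0.00300406 -0.00075515  0.00039022]
scene spanner_jaw [([141.0, 276.0, 103.0, 68.0], 0.92), ([311.0, 130.0, 15.0, 23.0], 0.45)]
scene t_grip [([309.0, 130.0, 16.0, 18.0], 0.51)]
scene jar [([330.0, 197.0, 20.0, 29.0], 0.93), ([303.0, 186.0, 161.0, 134.0], 0.17)]
scene bottle [([233.0, 279.0, 30.0, 61.0], 0.73)]
scene carton [([171.0, 339.0, 70.0, 86.0], 0.84)]
side spanner_jaw [([295.0, 181.0, 35.0, 41.0], 0.6)]
side t_grip [([220.0, 269.0, 24.0, 27.0], 0.56)]
side jar [([173.0, 204.0, 18.0, 30.0], 0.9)]
side bottle [([233.0, 169.0, 22.0, 47.0], 0.64)]
side carton [([251.0, 154.0, 27.0, 32.0], 0.58)]
```

```bash
python3 -c "
from h import *
print(bot.job_done())"
```

```text
the job is handed in; nothing more can be done
None
```

The job is handed in at about 34 s of the 72 s: the lock nut is tightened about 0.5 rad past contact (estimated from bar angle and torque), the spanner held against the pin and is back flat on the mat, and the bottle, carton and jar show no movement; I did not measure the set nut's final angle directly.

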